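# Stack the lending cartons on the collection board and ring for pick-up

## Task

Get the lending cartons ready for pick-up: clear the whiteboard eraser off the collection board into the supplies tray, then stack every carton on the table flat on its broad face in one square column centred on the board, long sides along the board's long sides, from the largest at the bottom to the smallest on top. When the column stands complete, press the desk bell's plunger fully down to its stop and let it spring up again. Leave the other things on the table where they are.

Things in the scene. Friction and masses are not known exactly. Their poses are not given: they have to be found in the camera images.
- carton1: closed brown cardboard carton no. 1 in order of size (1 is the largest), with a pale tape strip along the middle of its long direction; 160 mm long (its x axis), 68 mm wide (y), 48 mm high (z); the same above and below, either way up will do; origin at the middle of the carton; at the start it lies flat on the table. Not every carton is there in every run.
- carton2: closed brown cardboard carton no. 2 in order of size (1 is the largest), with a pale tape strip along the middle of its long direction; 144 mm long (its x axis), 64 mm wide (y), 45 mm high (z); the same above and below, either way up will do; origin at the middle of the carton; at the start it lies flat on the table. Not every carton is there in every run.
- carton3: closed brown cardboard carton no. 3 in order of size (1 is the largest), with a pale tape strip along the middle of its long direction; 128 mm long (its x axis), 60 mm wide (y), 42 mm high (z); the same above and below, either way up will do; origin at the middle of the carton; at the start it lies flat on the table. Not every carton is there in every run.
- carton4: closed brown cardboard carton no. 4 in order of size (1 is the largest), with a pale tape strip along the middle of its long direction; 112 mm long (its x axis), 56 mm wide (y), 39 mm high (z); the same above and below, either way up will do; origin at the middle of the carton; at the start it lies flat on the table. Not every carton is there in every run.
- carton5: closed brown cardboard carton no. 5 in order of size (1 is the largest), with a pale tape strip along the middle of its long direction; 96 mm long (its x axis), 52 mm wide (y), 36 mm high (z); the same above and below, either way up will do; origin at the middle of the carton; at the start it lies flat on the table. Not every carton is there in every run.
- carton6: closed brown cardboard carton no. 6 in order of size (1 is the largest), with a pale tape strip along the middle of its long direction; 80 mm long (its x axis), 48 mm wide (y), 33 mm high (z); the same above and below, either way up will do; origin at the middle of the carton; at the start it lies flat on the table. Not every carton is there in every run.
- board: collection board: white fixed plinth 200 mm (its x) x 100 mm (its y) x 12 mm high with a thin grey frame line round its edge; origin at the centre of its underside. Its place and turn vary.
- board_top (a point): centre of the board's upper face, 12 mm above the table
- eraser: whiteboard eraser with a white plastic back and grey felt underside, 120 mm (x) x 50 mm (y) x 32 mm high; origin at the centre of its underside; at the start it lies on the collection board
- tray: fixed shallow grey open supplies tray, 130 mm (x) x 180 mm (y) outside, walls 4 mm thick and 28 mm high, floor about 4 mm thick; origin at the centre of its underside
- bell: fixed steel desk bell: dome on a black foot 84 mm across, axis upright through its origin (centre of the underside); a calculator 14 mm thick lies fixed between it and the robot
- plunger_top (a point): centre of the top of the bell's plunger head (steel disc 22 mm across), 65 mm above the table when up; pressed straight down
- plunger (a joint): how far the bell's plunger is pressed, in m: 0 up, 0.008 fully down at its stop; spring, about 2 N to start and 4.2 N at the stop; springs back by itself
- tape_roll: roll of white tape lying flat, outer diameter 54 mm, 24 mm tall, among the cartons; not part of the job; origin at the centre of its underside
- mug: white mug, 80 mm diameter, 90 mm tall; not part of the job; origin at the centre of its underside
- pen_cup: black round cup, 76 mm diameter, 100 mm tall; not part of the job; origin at the centre of its underside

How it is judged:
On the way, in this order (a step that is already met when the one before it is completed fails the run):
1. the eraser lies in the tray and all the cartons stand in a column on the board, in order of size (horizontal distance between each of carton1, carton2, carton3, carton4, carton5, carton6 and board_top below 0.015 m and angle between the x axis of each of carton1, carton2, carton3, carton4, carton5, carton6 and the x axis of board, either way round below 0.14 rad and ((angle between carton1's own z axis and vertical below 0.1 rad and z of each of carton2, carton3, carton4, carton5, carton6 in the frame of carton1 above 0.02 m) or (angle between carton1's own z axis and vertical above 3.04 rad and z of each of carton2, carton3, carton4, carton5, carton6 in the frame of carton1 below -0.02 m)) and ((angle between carton2's own z axis and vertical below 0.1 rad and z of each of carton3, carton4, carton5, carton6 in the frame of carton2 above 0.02 m) or (angle between carton2's own z axis and vertical above 3.04 rad and z of each of carton3, carton4, carton5, carton6 in the frame of carton2 below -0.02 m)) and ((angle between carton3's own z axis and vertical below 0.1 rad and z of each of carton4, carton5, carton6 in the frame of carton3 above 0.02 m) or (angle between carton3's own z axis and vertical above 3.04 rad and z of each of carton4, carton5, carton6 in the frame of carton3 below -0.02 m)) and ((angle between carton4's own z axis and vertical below 0.1 rad and z of each of carton5, carton6 in the frame of carton4 above 0.02 m) or (angle between carton4's own z axis and vertical above 3.04 rad and z of each of carton5, carton6 in the frame of carton4 below -0.02 m)) and ((angle between carton5's own z axis and vertical below 0.1 rad and z of carton6 in the frame of carton5 above 0.02 m) or (angle between carton5's own z axis and vertical above 3.04 rad and z of carton6 in the frame of carton5 below -0.02 m)) and (angle between carton6's own z axis and vertical below 0.1 rad or angle between carton6's own z axis and vertical above 3.04 rad) and x of eraser in the frame of tray between -0.05 and 0.05 m and y of eraser in the frame of tray between -0.07 and 0.07 m and z of eraser in the frame of tray between -0.005 and 0.035 m and linear speed of each of carton1, carton2, carton3, carton4, carton5, carton6 below 0.03 m/s), for 0.3 s.
2. with the column standing, the bell's plunger is pressed to its stop (horizontal distance between each of carton1, carton2, carton3, carton4, carton5, carton6 and board_top below 0.015 m and angle between the x axis of each of carton1, carton2, carton3, carton4, carton5, carton6 and the x axis of board, either way round below 0.14 rad and ((angle between carton1's own z axis and vertical below 0.1 rad and z of each of carton2, carton3, carton4, carton5, carton6 in the frame of carton1 above 0.02 m) or (angle between carton1's own z axis and vertical above 3.04 rad and z of each of carton2, carton3, carton4, carton5, carton6 in the frame of carton1 below -0.02 m)) and ((angle between carton2's own z axis and vertical below 0.1 rad and z of each of carton3, carton4, carton5, carton6 in the frame of carton2 above 0.02 m) or (angle between carton2's own z axis and vertical above 3.04 rad and z of each of carton3, carton4, carton5, carton6 in the frame of carton2 below -0.02 m)) and ((angle between carton3's own z axis and vertical below 0.1 rad and z of each of carton4, carton5, carton6 in the frame of carton3 above 0.02 m) or (angle between carton3's own z axis and vertical above 3.04 rad and z of each of carton4, carton5, carton6 in the frame of carton3 below -0.02 m)) and ((angle between carton4's own z axis and vertical below 0.1 rad and z of each of carton5, carton6 in the frame of carton4 above 0.02 m) or (angle between carton4's own z axis and vertical above 3.04 rad and z of each of carton5, carton6 in the frame of carton4 below -0.02 m)) and ((angle between carton5's own z axis and vertical below 0.1 rad and z of carton6 in the frame of carton5 above 0.02 m) or (angle between carton5's own z axis and vertical above 3.04 rad and z of carton6 in the frame of carton5 below -0.02 m)) and (angle between carton6's own z axis and vertical below 0.1 rad or angle between carton6's own z axis and vertical above 3.04 rad) and value of joint plunger above 0.0068 m), for 0.05 s.
At the end, for the whole second after the job is handed in: Every carton present lies flat on its broad face (either way up) with its centre within 15 mm (horizontally) of the board's centre and its long side within 8 degrees of the board's, each larger carton below each smaller one, at rest; the eraser lies in the tray; the bell's plunger is up again (all of step 1 and value of joint plunger below 0.002 m); the robot touches nothing.
It fails at once if a bystander (tape roll, mug, pen cup) is pushed more than 6 cm away (distance of any of tape_roll, mug, pen_cup from where it was at the start of the episode above 0.06 m).
Of carton1, carton2, carton3, carton4, carton5, carton6 only 5 to 6 are there at a start; the rules pass over those that are not, and their reading is None.
At some moment in a run one of eraser, carton1, carton2 may be knocked a few centimetres aside while the robot is not near it.
Once in a run the grip may slacken for a moment while it holds something.
It also fails if it takes over 210 s, if anything falls off the work surface, if the arm or the gripper's body presses on something with over 40 N, if the wrist force passes 120 N, or if a joint passes its speed limit or range.

## Robot

A 6-joint arm with a two-finger parallel gripper is mounted at the origin on the work surface. World frame = base frame: x ahead of the robot, y to its left, z up, the work surface at z = 0. Lengths are in m, angles in rad, forces in N, time in s.
With the tool pointing down it reaches from about 0.325 to 0.775 m from the base axis. Payload 9.3 kg.
Tool frame: the origin (TCP) lies midway between the tips of the shut fingers; the grasp point (between the pads) lies grasp_offset behind it (grasp_offset is the distance from the TCP to the grasp point, in m); z points along the fingers, x is the direction in which the jaws open and shut, and the axes are right-handed (so a half turn about z gives the same grasp; the last joint's range is limited). The gripper opens to 85 mm and grips with 20 to 120 N. Pads are 22 mm wide; open, the fingers measure 114 mm over their backs; the gripper's body (76 mm by 85 mm) begins 54 mm behind the grasp point. The pads swing forward as they close: fully open they stand 13 mm farther back than shut.
Start: joints at [1.161, 0.259, 0.021, 1.334, 0, 1.418], TCP at [0.14, 0.532, 0.231] pointing down, gripper open.
Joint ranges: [-3.04, 3.04], [-0.91, 1.82], [-1.04, 1.36], [-1.92, 1.95], [-1.52, 1.45], [-3.14, 3.14]. Speed limits (rad/s): [2.22, 2.22, 2.79, 3.14, 3.14, 3.14].

## Interface

Orientations are given as a rotation vector (axis times angle).
In Python, from workcell import * gives the robot as it stands.
- The arm moves only by the tool play_rows, never from a script. Its argument "plan" is a list of rows, each a list of 4 numbers: the shift along the world's x, y, z in mm, then the turn about the world's z in degrees. A call has 1 to 8 rows; each row shifts and turns the commanded pose from where the row before left it; what a row does not reach is not made up. A row lasts 1/10 s, in which the tool goes at most 50 mm and 8.59 degrees, less where a joint would pass 70% of its speed; a pose out of reach is approached as far as the arm can. A call is refused whole if a number of a shift passes 50 or a number of a turn 8.59, either way. A call with a gripper value outside its range is refused whole. "claw" is the gripper command: -1 is shut, 1 is fully open, values between are in proportion, set as the call begins (left out, the last holds). The fingers move at their own pace and stop on an object; "force" is the grip in N (left out, the last holds). Time passes only in rows, so rows that do not move let the fingers close. It gives the time, the measured TCP pose, the force and the opening at its end, in the units of the state.
- read_state(): the state, without advancing time (a new reading comes with each control period).
- grab_frame(name): name is "scene" or "side" or "wrist"; returns a dict with "frame" (384x512x3 uint8, blue, green, red), "vertical_fov" (degrees; the focal length in pixels is half the picture's height over the tangent of half this angle, whatever the lens; pixels are square), "cx", "cy" (the principal point, pixels), "eye" and "orientation" of the camera in the world; the wrist camera has in their place "T_tool_cam" (4x4, takes a point from camera to tool coordinates, whose origin is the TCP and whose axes are the tool frame's). Camera axes: x right, y up, looking along -z (the intrinsics and any distortion apply to the point x, -y, -z); pixel columns grow to the right and rows downward; lengths in m; the calibration is good to about 2 mm. A picture is of the moment at which its call begins: read the wrist's pose just before it. There is no depth.
- finish_job(): hands the job in, once; it reports no verdict.
The state is a dict: "t": time; "joint_positions": joint angles; "qvel": joint speeds; "effort": joint torques, N m; "tool_pos": TCP position; "orientation": TCP orientation; "force": force on the tool from outside, world axes, zero at the start; "torque": the same for the moment, N m; "opening": finger opening in m.
Only numpy, scipy, OpenCV 4.12 (cv2) and the standard library are available. Lean on these libraries where they do the work, as an engineer would, in place of code of your own. Each camera call takes 0.05 s, during which the arm holds its last target.

## Working session

There is one attempt and no reset: what is moved stays moved. The work goes in short steps, Python scripts to look and compute and a tool call to move; the robot and the scene stay as the last step left them, time stands still between calls to the robot, and variables do not carry over. Pictures are saved under pics/ and viewed, and the job is handed in when it is done.

Besides the shell and the picture viewer there is one more tool, called in YAML: its name, and indented under it one key for each argument. play_rows: Moves the arm, as the interface text tells. Its arguments: {"type":"object","properties":{"plan":{"type":"array"},"claw":{"type":"number"},"force":{"type":"number"}},"required":["plan"]}

```bash
ls; mkdir -p pics
python3 - <<'E'
from workcell import *
import cv2
print(read_state())
for n in("scene","side","wrist"):
    d=grab_frame(n); cv2.imwrite(f"pics/{n}0.png",d["frame"])
    print({k:v for k,v in d.items() if k!="frame"})
E
```

```text
pics
{'t': 0.0, 'joint_positions': array([1.16137817e+00, 2.59199218e-01, 2.07497469e-02, 1.33367651e+00,
       6.49636714e-06, 1.41820721e+00]), 'qvel': array([-0.00170648,  0.00288956,  0.00058568,  0.00066564,  0.00016116,
        0.00096562]), 'effort': array([ 1.67021186e-03, -5.55639088e+01,  3.44529176e+01,  1.37611240e-02,
       -1.21336616e-04,  7.08272012e-06]), 'tool_pos': array([0.13959404, 0.53170516, 0.23065761]), 'orientation': array([ 2.48712774e+00,  1.91827925e+00, -1.83307382e-03]), 'force': array([-0.32261375, -0.12000943, -0.67230856]), 'torque': array([ 0.07629179, -0.02873183,  0.04376   ]), 'opening': 0.08540113123913759}
{'vertical_fov': 55.824428448516514, 'cx': 257.6434734091945, 'cy': 195.19615325502483, 'eye': array([1.10306789, 0.26520117, 0.62625325]), 'orientation': array([0.52267837, 0.78201522, 1.85636739])}
{'vertical_fov': 47.80903842611949, 'cx': 251.17924626271136, 'cy': 203.39492431245742, 'eye': array([ 0.39112824, -0.67206335,  0.87934435]), 'orientation': array([ 0.73116832, -0.09881969, -0.2130763 ])}
{'vertical_fov': 61.527293030706055, 'cx': 262.3206479328715, 'cy': 191.97825027204198, 'T_tool_cam': array([[ 9.99999476e-01,  5.05922411e-04, -8.89484975e-04,
         8.53733304e-05],
       [ 1.97589870e-04, -9.48339217e-01, -3.17258082e-01,
        -8.16312175e-02],
       [-1.00404146e-03,  3.17257740e-01, -9.48338820e-01,
        -1.42091910e-01],
       [ 0.00000000e+00,  0.00000000e+00,  0.00000000e+00,
         1.00000000e+00]])}
```

View pics/scene0.png

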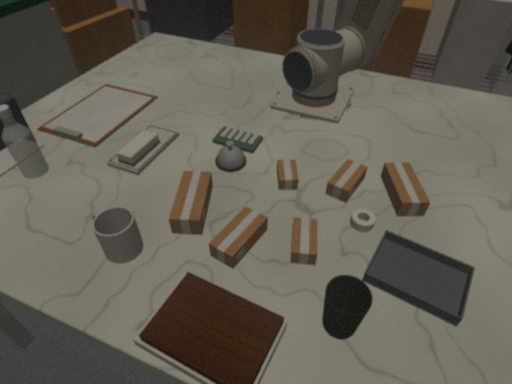

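View pics/side0.png

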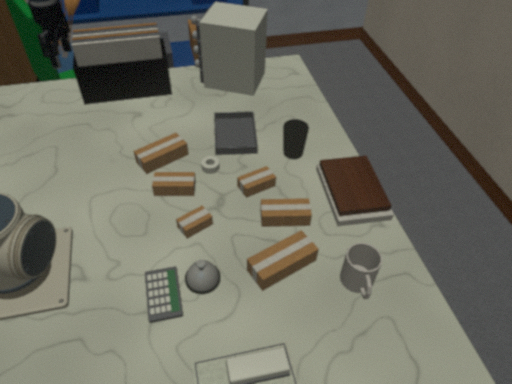

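View pics/wrist0.png

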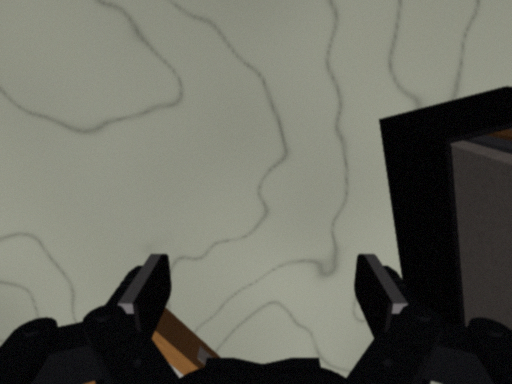

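```bash
cat > h.py <<'E'
from workcell import *
import numpy as np, cv2
from scipy.spatial.transform import Rotation as R
from scipy.optimize import minimize
S={1:(160,68,48),2:(144,64,45),3:(128,60,42),4:(112,56,39),5:(96,52,36),6:(80,48,33)}
def cam(n):
    if n=="wrist": st=read_state()
    d=grab_frame(n); f=192/np.tan(np.radians(d["vertical_fov"])/2)
    if n=="wrist":
        T=np.eye(4);T[:3,:3]=R.from_rotvec(st["orientation"]).as_matrix();T[:3,3]=st["tool_pos"]
        C=T@d["T_tool_cam"]; Rm,e=C[:3,:3],C[:3,3]
    else: Rm,e=R.from_rotvec(d["orientation"]).as_matrix(),d["eye"]
    return dict(im=d["frame"],f=f,c=np.array([d["cx"],d["cy"]]),R=Rm,e=e)
def proj(c,P):
    p=(np.atleast_2d(P)-c["e"])@c["R"]; return np.c_[p[:,0],-p[:,1]]/(-p[:,2:3])*c["f"]+c["c"]
def unproj(c,uv,z):
    uv=np.atleast_2d(uv); q=(uv-c["c"])/c["f"]; d=np.c_[q[:,0],-q[:,1],-np.ones(len(q))]@c["R"].T
    return c["e"]+d*((z-c["e"][2])/d[:,2])[:,None]
def box(x,y,yaw,dims,z0=0):
    L,W,H=np.array(dims)/1000; c,s=np.cos(yaw),np.sin(yaw)
    return np.array([[x+c*a-s*b,y+s*a+c*b,z] for a in(-L/2,L/2) for b in(-W/2,W/2) for z in(z0,z0+H)])
def hullmask(c,P,up=4):
    q=cv2.convexHull(((proj(c,P)+.5)*up*16).astype(np.int32)); m=np.zeros((384*up,512*up),np.uint8)
    return cv2.fillConvexPoly(m,q,1,shift=4)
def brown(im):
    h=cv2.cvtColor(im,cv2.COLOR_BGR2HSV); return ((h[...,0]<25)&(h[...,1]>100)&(h[...,2]>50)).astype(np.uint8)
def fit(obs,dims,x0,z0=0,up=4):
    "obs: list of (cam, hull points Nx2 px)"
    M=[]
    for c,pts in obs:
        m=np.zeros((384*up,512*up),np.uint8); cv2.fillConvexPoly(m,cv2.convexHull(((np.array(pts)+.5)*up*16).astype(np.int32)),1,shift=4); M.append(m)
    def cost(v): return sum(np.count_nonzero(hullmask(c,box(v[0],v[1],v[2],dims,z0),up)!=m)/m.sum() for (c,_),m in zip(obs,M))
    best=min((minimize(cost,x0,method="Nelder-Mead",options=dict(initial_simplex=np.array([x0]+[np.array(x0)+d for d in np.diag([s*.01,.01,.15])]),xatol=1e-4,fatol=1e-4)) for s in(1,-1)),key=lambda r:r.fun)
    return best.x,best.fun
E
python3 - <<'E'
from h import *
for n in("scene","side"):
    c=cam(n); m=brown(c["im"]); k,l,s,ce=cv2.connectedComponentsWithStats(m)
    print(n)
    for i in range(1,k):
        if s[i,4]>25: print(i,s[i],unproj(c,ce[i],.04)[0].round(3))
    im=c["im"].copy(); 
    cv2.imwrite(f"pics/{n}crop.png",cv2.resize(im[100:280,90:490] if n=="scene" else im[110:384,110:410],None,fx=2,fy=2,interpolation=cv2.INTER_CUBIC))
    cv2.imwrite(f"pics/{n}m.png",m*255)
E
```

```text
scene
1 [  49    0   87   74 3144] [-0.115 -1.023  0.04 ]
3 [ 233    0   75   55 3177] [-0.497 -0.374  0.04 ]
5 [ 361    0   73   77 2642] [-0.566  0.218  0.04 ]
37 [ 39  95 117  51 290] [ 0.479 -0.502  0.04 ]
39 [278 160   6  29 138] [0.451 0.051 0.04 ]
40 [291 160   7  28 114] [0.437 0.081 0.04 ]
41 [327 160  26  34 214] [0.401 0.183 0.04 ]
42 [385 163  27  53 577] [0.395 0.327 0.04 ]
43 [402 163  27  52 378] [0.37  0.366 0.04 ]
44 [340 165  26  36 306] [0.409 0.222 0.04 ]
45 [170 172  23  61 558] [ 0.636 -0.125  0.04 ]
46 [189 172  22  61 705] [ 0.617 -0.083  0.04 ]
52 [210 207  41  50 418] [0.668 0.013 0.04 ]
53 [225 214  42  53 710] [0.675 0.057 0.04 ]
54 [292 218   9  44 300] [0.634 0.153 0.04 ]
55 [309 219   8  45 283] [0.622 0.186 0.04 ]
56 [ 140  273  143  110 7782] [0.866 0.088 0.04 ]
69 [196 365  41  19 144] [0.936 0.13  0.04 ]
side
1 [   0    0   36   85 1652] [-0.129  1.005  0.04 ]
2 [ 65   0  14  15 142] [0.068 1.38  0.04 ]
3 [188  20   9  16  65] [0.559 1.077 0.04 ]
4 [ 74  23  80   9 122] [0.243 1.138 0.04 ]
5 [ 267   28  225  161 2108] [1.148 0.553 0.04 ]
6 [ 73  31  84   9 134] [0.243 1.07  0.04 ]
7 [190  38   7   9  34] [0.548 0.953 0.04 ]
16 [135 134  43  21 156] [0.352 0.361 0.04 ]
17 [141 141  46  31 616] [0.373 0.302 0.04 ]
20 [ 321  156   69   57 2584] [0.868 0.075 0.04 ]
21 [238 167  30  13  86] [0.606 0.177 0.04 ]
22 [155 173  39   3 117] [0.392 0.219 0.04 ]
23 [244 175  31  20 318] [0.613 0.129 0.04 ]
26 [153 182  41  13 469] [0.384 0.167 0.04 ]
28 [488 188  13  15  60] [ 1.225 -0.043  0.04 ]
32 [262 199  47   5 198] [0.666 0.055 0.04 ]
34 [499 200  11  13  49] [ 1.225 -0.087  0.04 ]
37 [177 207  26  15  76] [0.414 0.065 0.04 ]
40 [262 210  49  16 666] [0.652 0.001 0.04 ]
45 [184 214  27  21 242] [0.429 0.026 0.04 ]
49 [248 232  57  40 472] [ 0.598 -0.088  0.04 ]
50 [ 258  243   60   46 1025] [ 0.613 -0.14   0.04 ]
```

View pics/scenecrop.png

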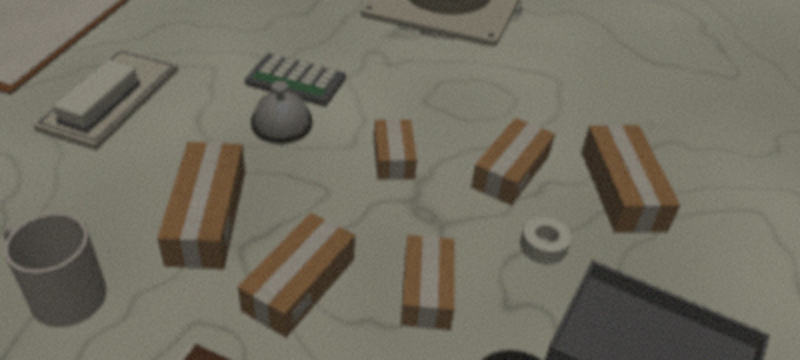

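View pics/sidecrop.png

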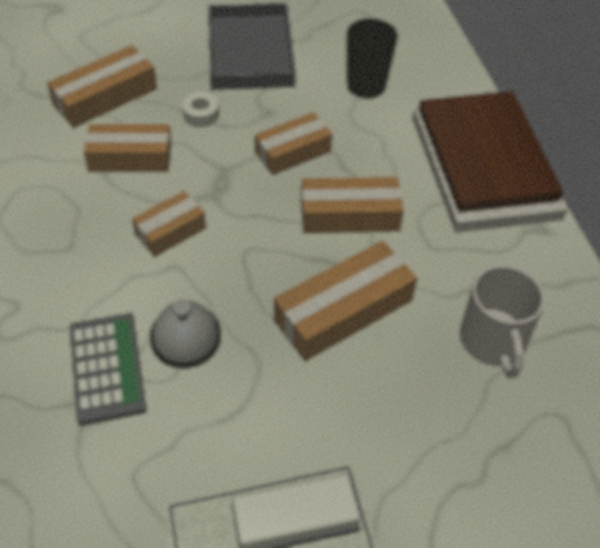

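View pics/scenem.png

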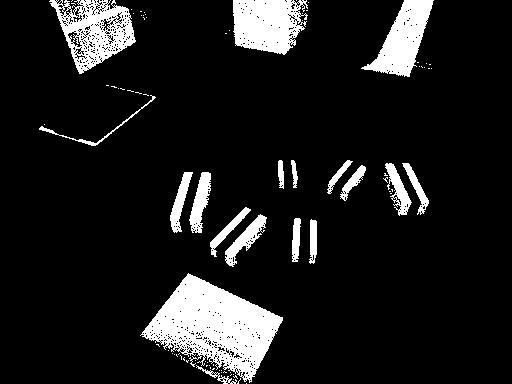

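```bash
cat >> h.py <<'E'
def cluster(c,xy,rad=.1,z=.04):
    m=cv2.medianBlur(brown(c["im"])*255,3)
    u=proj(c,[xy[0],xy[1],z])[0]; k,l,s,ce=cv2.connectedComponentsWithStats(m)
    pts=[]
    for i in range(1,k):
        if s[i,4]>20 and np.linalg.norm(unproj(c,ce[i],z)[0,:2]-xy)<rad:
            v,uu=np.nonzero(l==i); pts.append(np.c_[uu,v])
    p=np.vstack(pts).astype(float); p=cv2.convexHull(p.astype(np.float32))[:,0]
    return p
E
cat > f1.py <<'E'
from h import *
cs=[cam("scene"),cam("side")]
G=dict(A=(.615,-.11,-.2),B=(.66,.03,0),C=(.617,.16,.3),D=(.43,.055,.3),E=(.4,.2,0),F=(.375,.34,.4))
from itertools import product
for g,(x,y,_) in G.items():
    obs=[(c,cluster(c,np.array([x,y]),.045)) for c in cs]
    out=[]
    for n in S:
        bb=min((fit(obs,S[n],[x,y,w],up=2) for w in(.0,.5,-.5,1.2)),key=lambda r:r[1])
        out.append((round(bb[1],3),n,bb[0].round(4)))
    out.sort(key=lambda t:t[0]); print(g,out[:2])
    print('   ',[fit([o],S[out[0][1]],list(out[0][2]))[0].round(4) for o in obs])
E
python3 f1.py
```

```text
A [(np.float64(0.138), 2, array([ 0.6122, -0.11  ,  0.3486])), (np.float64(0.255), 1, array([ 0.6095, -0.1107,  0.3924]))]
    [array([ 0.6109, -0.1119,  0.3532]), array([ 0.6127, -0.1084,  0.3424])]
B [(np.float64(0.213), 4, array([ 0.6618,  0.0329, -0.2082])), (np.float64(0.309), 3, array([0.6582, 0.0335, 2.9183]))]
    [array([ 0.6623,  0.0323, -0.1988]), array([ 0.6612,  0.0356, -0.1571])]
C [(np.float64(0.176), 6, array([0.6154, 0.1663, 0.2907])), (np.float64(0.402), 5, array([0.6116, 0.1654, 0.2517]))]
    [array([0.6135, 0.1658, 0.2988]), array([0.6169, 0.1687, 0.2865])]
D [(np.float64(0.553), 6, array([0.4223, 0.0584, 0.3324])), (np.float64(1.245), 5, array([0.4192, 0.0563, 0.3217]))]
    [array([0.4154, 0.0564, 0.3286]), array([0.4273, 0.0597, 0.1954])]
E [(np.float64(0.202), 5, array([ 0.3851,  0.2027, -0.2114])), (np.float64(0.433), 4, array([ 0.3835,  0.2042, -0.1234]))]
    [array([ 0.3793,  0.2033, -0.2206]), array([ 0.3877,  0.2046, -0.2789])]
F [(np.float64(0.197), 3, array([0.3639, 0.3424, 0.4257])), (np.float64(0.34), 4, array([0.3686, 0.3476, 0.4084]))]
    [array([0.3612, 0.3427, 0.4194]), array([0.3672, 0.3436, 0.4366])]
```

```bash
python3 - <<'E'
import re
s=open('h.py').read()
s=s[:s.index("def brown")]+'''def brown(im):
    i=im.astype(int); return ((i[...,2]-i[...,0]>22)).astype(np.uint8)
'''+s[s.index("def fit"):].replace("cv2.medianBlur(brown(c[\"im\"])*255,3)","brown(c[\"im\"])*255")
open('h.py','w').write(s)
E
python3 - <<'E'
from h import *
for n in("scene","side"):
    c=cam(n);m=brown(c["im"]);im=c["im"].copy();im[m>0]=(0,0,255)
    cv2.imwrite(f"pics/{n}m.png",cv2.resize(im[150:270,160:440] if n=="scene" else im[120:300,120:330],None,fx=2.8,fy=2.8,interpolation=0))
i=cam("scene")["im"]; print(i[175:200:2,200].tolist()); print(i[195,165:220:2].tolist())
E
python3 f1.py
```

```text
[[72, 93, 112], [63, 88, 111], [57, 82, 112], [55, 82, 111], [51, 77, 106], [55, 81, 109], [57, 83, 111], [56, 82, 108], [56, 82, 110], [60, 87, 111], [52, 82, 109], [56, 84, 113], [55, 82, 109]]
[[108, 122, 124], [107, 120, 123], [114, 125, 126], [108, 122, 125], [108, 122, 123], [92, 110, 118], [57, 84, 109], [47, 77, 104], [58, 84, 109], [51, 82, 109], [60, 87, 112], [110, 121, 128], [120, 128, 136], [118, 127, 133], [115, 125, 132], [71, 93, 118], [50, 81, 112], [54, 82, 108], [51, 78, 106], [56, 84, 111], [49, 72, 94], [34, 41, 55], [33, 45, 55], [91, 104, 106], [109, 123, 123], [104, 116, 118], [105, 117, 120], [103, 118, 119]]
A [(np.float64(0.112), 1, array([ 0.6091, -0.1115,  0.3522])), (np.float64(0.262), 2, array([ 0.6126, -0.1115,  0.3431]))]
    [array([ 0.6076, -0.113 ,  0.3558]), array([ 0.6124, -0.1087,  0.355 ])]
B [(np.float64(0.104), 3, array([ 0.6594,  0.0339, -0.1999])), (np.float64(0.352), 4, array([ 0.6639,  0.0323, -0.1839]))]
    [array([ 0.6567,  0.0332, -0.1843]), array([ 0.6619,  0.035 , -0.1803])]
C [(np.float64(0.09), 5, array([0.613 , 0.1656, 0.2899])), (np.float64(0.415), 6, array([0.6149, 0.1661, 0.3393]))]
    [array([0.6112, 0.1651, 0.2893]), array([0.615 , 0.1665, 0.3221])]
D [(np.float64(0.133), 6, array([0.4228, 0.0591, 0.4079])), (np.float64(0.512), 5, array([0.4193, 0.0569, 0.3679]))]
    [array([0.4189, 0.0579, 0.4137]), array([0.424 , 0.0596, 0.4349])]
E [(np.float64(0.656), 5, array([ 0.3837,  0.2017, -0.2723])), (np.float64(0.661), 4, array([ 0.3844,  0.2029, -0.1915]))]
    [array([ 0.3843,  0.2022, -0.2708]), array([ 0.3841,  0.1888, -0.5506])]
F [(np.float64(1.46), 6, array([0.3318, 0.3522, 0.4751])), (np.float64(1.469), 5, array([0.3405, 0.3513, 0.4761]))]
    [array([0.3826, 0.3561, 0.7067]), array([0.3296, 0.3703, 0.8697])]
```

View pics/scenem.png

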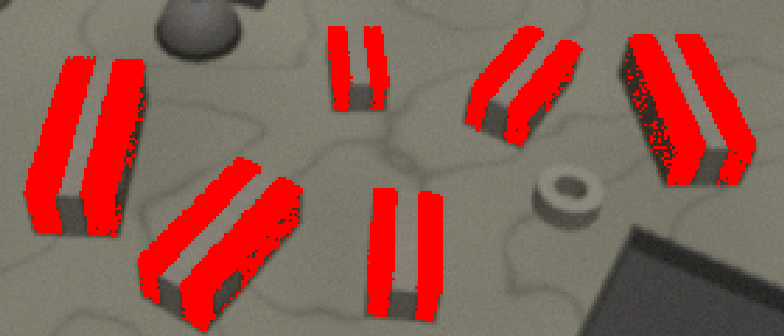

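View pics/sidem.png

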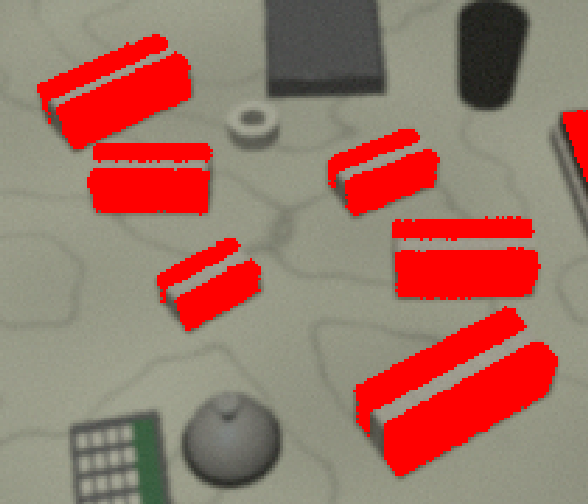

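```bash
sed -i 's/s\[i,4\]>20/s[i,4]>60/' h.py
cat > f1.py <<'E'
from h import *
cs=[cam("scene"),cam("side")]
G=dict(A=(.612,-.11,.35,1),B=(.66,.034,-.2,3),C=(.613,.166,.29,5),D=(.423,.059,.4,6),E=(.384,.203,-.2,4),F=(.364,.343,.42,2))
for g,(x,y,w,n) in G.items():
    obs=[(c,cluster(c,np.array([x,y]),.055,.025)) for c in cs]
    for k in (n,):
        b=fit(obs,S[k],[x,y,w]); print(g,k,b[0].round(4),round(b[1],3),[fit([o],S[k],list(b[0]))[0].round(4) for o in obs])
E
python3 f1.py
python3 - <<'E'
from h import *
a=cam("scene");b=cam("side")
cv2.imwrite("pics/b1.png",cv2.resize(a["im"][110:185,95:265],None,fx=4.5,fy=4.5,interpolation=cv2.INTER_CUBIC))
cv2.imwrite("pics/b2.png",cv2.resize(b["im"][255:384,140:310],None,fx=4.5,fy=4.5,interpolation=cv2.INTER_CUBIC))
cv2.imwrite("pics/t1.png",cv2.resize(a["im"][195:330,340:490],None,fx=4,fy=4,interpolation=cv2.INTER_CUBIC))
E
```

```text
A 1 [ 0.61   -0.1116  0.3489] 0.099 [array([ 0.6084, -0.1129,  0.3546]), array([ 0.6119, -0.1089,  0.3436])]
B 3 [ 0.6595  0.0335 -0.202 ] 0.106 [array([ 0.6571,  0.0331, -0.1873]), array([ 0.6619,  0.036 , -0.184 ])]
C 5 [0.6126 0.1656 0.2924] 0.109 [array([0.6111, 0.1652, 0.2938]), array([0.6155, 0.1669, 0.2981])]
D 6 [0.4226 0.0593 0.416 ] 0.152 [array([0.4189, 0.0579, 0.4142]), array([0.424 , 0.0598, 0.4308])]
E 4 [ 0.3843  0.2021 -0.2095] 0.6 [array([ 0.383 ,  0.2028, -0.201 ]), array([ 0.3847,  0.1999, -0.166 ])]
F 2 [0.3627 0.3408 0.411 ] 0.471 [array([0.3613, 0.3405, 0.4135]), array([0.3676, 0.3381, 0.4077])]
```

View pics/b1.png

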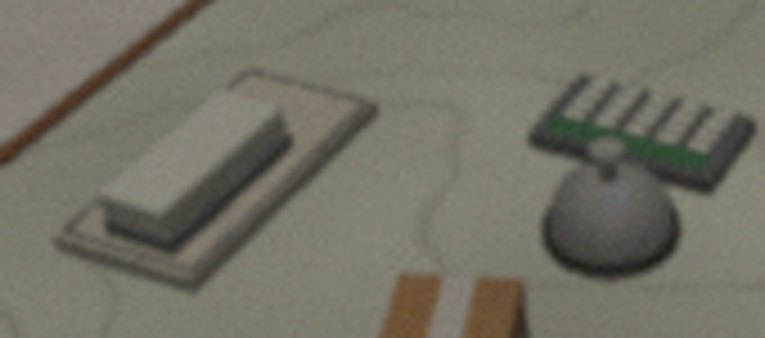

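View pics/b2.png

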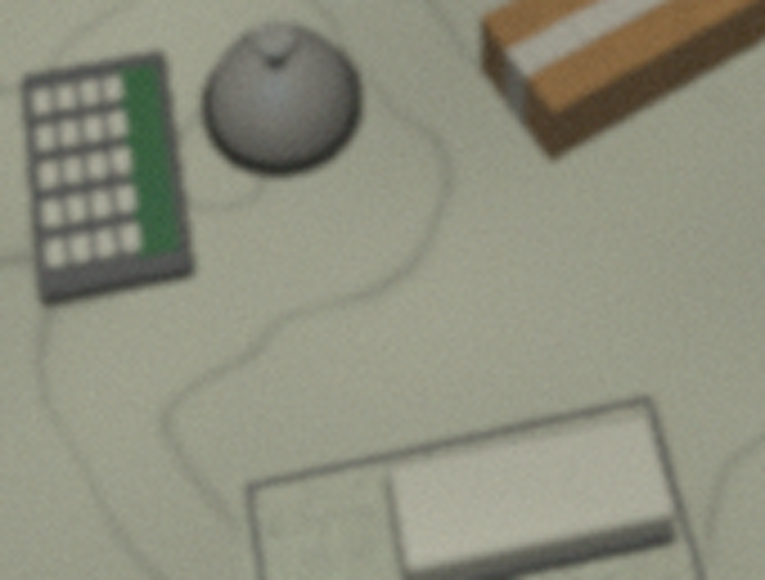

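View pics/t1.png

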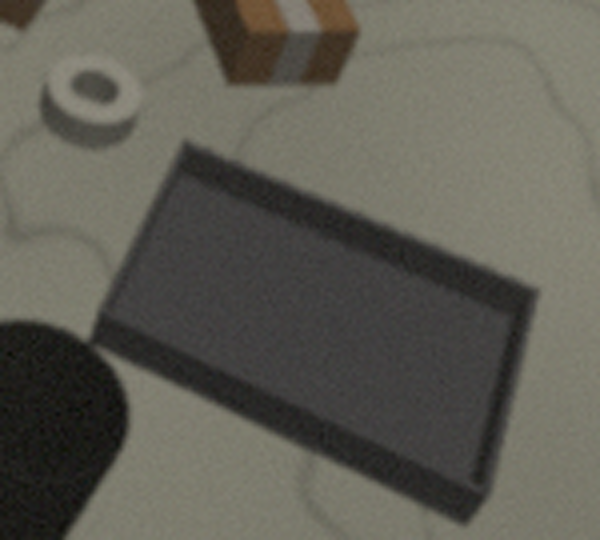

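```bash
cat > f2.py <<'E'
from h import *
from scipy.optimize import least_squares
a=cam("scene");b=cam("side")
def px(l,s,o): return (np.array(l,float)+.5)/s-.5+np.array(o)
def f(dims,z,obs,x0):
    def res(v):
        P=box(*v,(dims[0],dims[1],0))[[0,4,6,2]]; P[:,2]=z
        r=[]
        for c,uv in obs:
            q=proj(c,P); d=np.linalg.norm(q[None]-uv[:,None],axis=2).argmin(1); r.append((q[d]-uv).ravel())
        return np.concatenate(r)
    s=least_squares(res,x0); return s.x.round(4),s.fun.round(1)
bs=px([(245,72),(378,105),(197,280),(57,238)],4.5,(95,110)); bd=px([(250,485),(648,398)],4.5,(140,255))
print(unproj(a,bs,.012).round(3).tolist(),unproj(b,bd,.012).round(3).tolist())
x0=[*unproj(a,bs,.012).mean(0)[:2],.2]
print("board",f((200,100),.012,[(a,bs),(b,bd)],x0),f((200,100),.012,[(a,bs)],x0)[0])
es=px([(217,90),(285,122),(160,218),(100,197)],4.5,(95,110)); ed=px([(392,478),(662,413),(672,515),(405,575)],4.5,(140,255))
print("eraser",f((120,50),.044,[(a,es),(b,ed)],[*unproj(b,ed,.044).mean(0)[:2],.2]),f((120,50),.044,[(b,ed)],[*unproj(b,ed,.044).mean(0)[:2],.2]))
ts=px([(186,143),(538,290),(488,489),(98,318)],4,(340,195)); td=px([(208,7),(288,5),(294,80),(213,82)],2,(110,110))
print("tray",f((130,180),.028,[(a,ts),(b,td)],[*unproj(a,ts,.028).mean(0)[:2],.1]),f((130,180),.028,[(a,ts)],[*unproj(a,ts,.028).mean(0)[:2],.1]))
print("bell",unproj(a,px([(608,148)],4.5,(95,110)),.065),unproj(b,px([(277,37)],4.5,(140,255)),.065))
E
python3 f2.py
```

```text
[[0.373, -0.403, 0.012], [0.37, -0.3, 0.012], [0.563, -0.301, 0.012], [0.565, -0.4, 0.012]] [[0.373, -0.308, 0.012], [0.559, -0.308, 0.012]]
board (array([ 0.4661, -0.3547,  0.0103]), array([ 0.3, -1.2, -0.9, -1.2, -1.6,  0.3, -1.6,  0.1, -3.9, -0.4,  2.3,
       -2.7])) [ 0.4666 -0.3512  0.0228]
eraser (array([ 0.4929, -0.3507, -0.0117]), array([-0.5, -0.6, -0.9, -3.6, -0.5, -0.6, -2.7, -0.8, -1.3, -3.4, -2.4,
       -1.2,  2.2,  0.4,  0.5,  0.4])) (array([ 0.4929, -0.3525, -0.0112]), array([-1.1, -2.5, -2.2, -0.4,  2.5,  1.3,  0.7,  1.3]))
tray (array([ 0.6008,  0.3975, -0.1511]), array([-1.9, -0.9, -0.7, -0.6, -0.3,  2. , -0.9, -1.4, -0.3, -1.3, -0.7,
       -1.7,  1.1, -3.6, -1.6, -2.9])) (array([ 0.6002,  0.3991, -0.1487]), array([-1.2, -0.8,  0.1, -0.7,  0.8,  2. ,  0.1, -1.3]))
bell [[ 0.41687958 -0.10551465  0.065     ]] [[ 0.41978786 -0.10799395  0.065     ]]
```

```bash
python3 -c "
import workcell;print([k for k in dir(workcell) if k[0]!='_'])
print(getattr(workcell,'grasp_offset',None))"
```

```text
['MotionError', 'finish_job', 'grab_frame', 'grasp_offset', 'read_state']
0.0187
```

play_rows:
  plan:
    - [30,-33,8,2]
    - [30,-33,8,2]
    - [30,-33,8,2]
    - [30,-33,8,2]
    - [30,-33,8,2]
    - [30,-33,8,2]
    - [30,-33,8,2]
    - [30,-31,8,1]

```text
t: 1.7
tool_pos: [0.3806, 0.2683, 0.2959]
orientation: [2.214, 2.228, 0.001]
force: [0.6, 0.7, -0.0]
opening: 0.0851
```

```bash
cat > w.py <<'E'
import sys,pickle
from h import *
c=cam("wrist"); pickle.dump(c,open(f"w_{sys.argv[1]}.pkl","wb")); cv2.imwrite(f"pics/w_{sys.argv[1]}.png",cv2.resize(c["im"],(768,576),interpolation=cv2.INTER_CUBIC))
s=read_state(); print(s["t"],s["tool_pos"],c["e"])
E
python3 w.py 1
```

```text
1.75 [0.38471628 0.26513146 0.29659683] [0.29886929 0.26788512 0.4379388 ]
```

View pics/w_1.png

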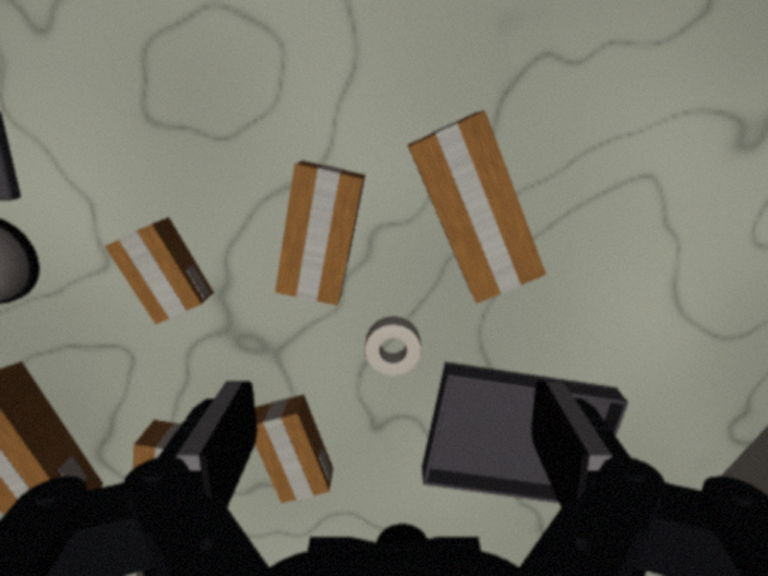

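play_rows:
  plan:
    - [25,-50,0,0]
    - [20,-50,0,0]
    - [10,-50,0,0]
    - [5,-50,0,0]
    - [0,-50,0,0]
    - [0,-50,0,0]
    - [0,-50,0,0]
    - [0,-50,0,0]

```text
t: 2.55
tool_pos: [0.4349, -0.1219, 0.2955]
orientation: [2.216, 2.226, 0.001]
force: [2.0, 0.7, 0.2]
opening: 0.0857
```

play_rows:
  plan:
    - [0,-50,0,0]
    - [0,-50,0,0]
    - [0,-50,0,0]
    - [0,-50,0,0]
    - [0,0,0,0]
    - [0,0,0,0]

```text
t: 3.15
tool_pos: [0.4351, -0.3209, 0.2945]
orientation: [-2.217, -2.223, -0.0]
force: [-0.7, -0.1, -0.1]
opening: 0.0854
```

```bash
python3 w.py 2
python3 - <<'E'
import pickle
from h import *
c=pickle.load(open("w_1.pkl","rb"))
for n,x,y,w in((2,.363,.341,.41),(4,.384,.202,-.2),(6,.423,.059,.41)):
    o=[(c,cluster(c,np.array([x,y]),.05,.03))]; b=fit(o,S[n],[x,y,w]); print(n,b[0].round(4),b[1])
E
```

```text
3.2 [ 0.43520749 -0.31986351  0.29500524] [ 0.35359354 -0.32122251  0.43667512]
2 [0.3662 0.3397 0.4295] 0.020175683346642676
4 [ 0.3888  0.2034 -0.2079] 0.017937484326828044
6 [0.4244 0.058  0.4307] 0.023072461277363638
```

View pics/w_2.png

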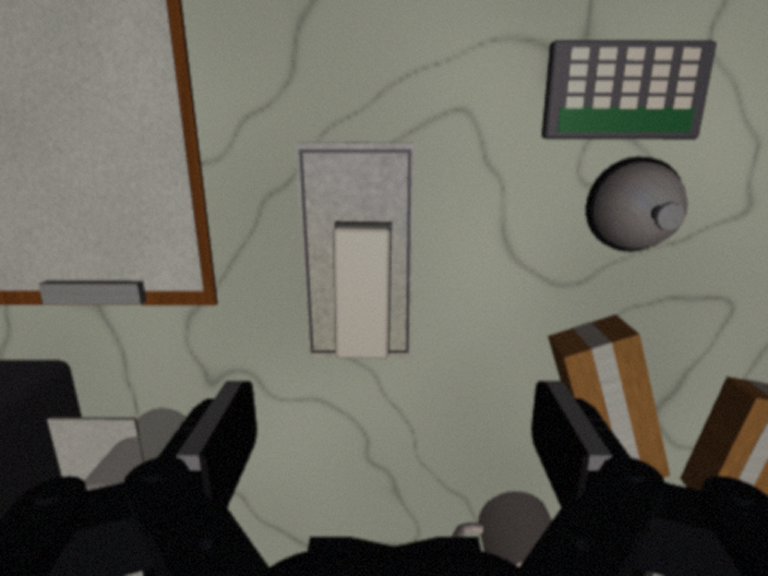

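Run:
```python
import pickle
from h import *
c=pickle.load(open("w_2.pkl","rb"))
cv2.imwrite("pics/w2c.png",cv2.resize(c["im"][88:248,185:295],None,fx=3.7,fy=3.7,interpolation=cv2.INTER_CUBIC))
```

```text
(no output)
```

View pics/w2c.png

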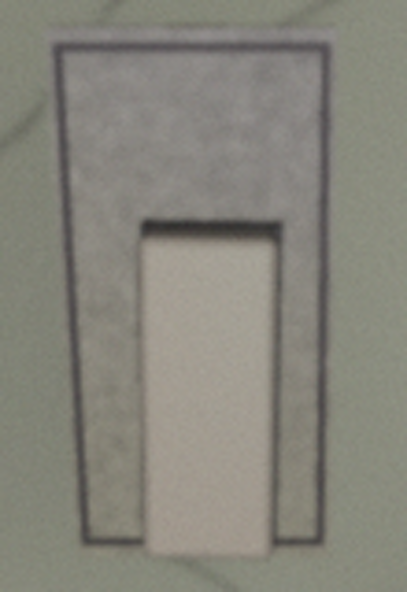

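```bash
cat > f3.py <<'E'
import pickle
from h import *
from scipy.optimize import least_squares
def px(l,s,o): return (np.array(l,float)+.5)/s-.5+np.array(o)
def rectfit(c,uv,dims,z,x0):
    def res(v):
        P=box(*v,(dims[0],dims[1],0))[[0,4,6,2]]; P[:,2]=z; q=proj(c,P)
        d=np.linalg.norm(q[None]-uv[:,None],axis=2).argmin(1); return (q[d]-uv).ravel()
    s=least_squares(res,x0); return s.x.round(4),s.fun.round(1)
E
python3 - <<'E'
from f3 import *
c=pickle.load(open("w_2.pkl","rb"))
b=px([(53,42),(331,42),(324,546),(82,546)],3.7,(185,88)); e=px([(142,238),(275,238),(270,553),(147,553)],3.7,(185,88))
print(unproj(c,b,.012).round(4)); print(unproj(c,e,.044).round(4))
print(rectfit(c,b,(200,100),.012,[.466,-.353,0]),rectfit(c,e,(120,50),.044,[.49,-.35,0]))
print("bell",unproj(c,np.array([[668,216]])*512/768-.2,.065))
E
```

```text
[[ 0.3714 -0.4005  0.012 ]
 [ 0.3712 -0.3054  0.012 ]
 [ 0.5615 -0.3055  0.012 ]
 [ 0.5617 -0.4005  0.012 ]]
[[ 0.4328 -0.3686  0.044 ]
 [ 0.4327 -0.3243  0.044 ]
 [ 0.5487 -0.3263  0.044 ]
 [ 0.5488 -0.371   0.044 ]]
(array([ 0.4679, -0.3529, -0.0005]), array([-2.1, -2.9,  2. , -2.7,  1.6,  4. , -1.5,  3.8])) (array([ 0.4911, -0.3475, -0.0162]), array([-2.5, -1.6,  2.2, -0.9,  2. ,  1.9, -1.8,  1.3]))
bell [[ 0.41843982 -0.10847774  0.065     ]]
```

play_rows:
  plan:
    - [14,-7,-30,-0.3]
    - [14,-7,-40,-0.3]
    - [14,-7,-40,-0.3]
    - [14,-7,-40,-0.3]
    - [0,0,-40,0]
    - [0,0,-40,0]
    - [0,0,-30,0]
    - [0,0,0,0]
  claw: 1
  force: 60

```text
t: 4.0
tool_pos: [0.4901, -0.3447, 0.0321]
orientation: [-2.232, -2.201, 0.0]
force: [-0.3, 0.8, -0.1]
opening: 0.0853
```

play_rows:
  plan:
    - [0,0,-8,0]
    - [0,0,-8,0]
    - [0,0,0,0]

```text
t: 4.3
tool_pos: [0.4917, -0.3478, 0.0198]
orientation: [2.238, 2.203, 0.0]
force: [0.2, -1.2, -0.5]
opening: 0.0853
```

play_rows:
  plan:
    - [0,0,-2,0]
    - [0,0,0,0]
    - [0,0,0,0]
    - [0,0,0,0]
    - [0,0,0,0]
    - [0,0,0,0]
    - [0,0,0,0]
  claw: -1
  force: 60

```text
t: 5.0
tool_pos: [0.4917, -0.3483, 0.0181]
orientation: [2.238, 2.203, 0.0]
force: [-0.5, 0.6, 6.5]
opening: 0.0471
```

play_rows:
  plan:
    - [0,0,20,0]
    - [0,0,40,0]
    - [0,0,40,0]
    - [0,0,40,0]
    - [0,0,40,0]
    - [0,0,0,0]

```text
t: 5.6
tool_pos: [0.4929, -0.3493, 0.2031]
orientation: [2.233, 2.197, 0.001]
force: [0.7, -0.2, -1.4]
opening: 0.0469
```

play_rows:
  plan:
    - [7,47,0,8.2]
    - [7,47,0,8.2]
    - [7,47,0,8.2]
    - [7,47,0,8.2]
    - [7,47,0,8.2]
    - [7,47,0,8.2]
    - [7,47,0,8.2]
    - [7,47,0,8.2]

```text
t: 6.4
tool_pos: [0.5471, 0.0299, 0.1968]
orientation: [-0.68, -3.067, 0.0]
force: [1.3, -0.4, -1.2]
opening: 0.0468
```

play_rows:
  plan:
    - [7,47,0,8.2]
    - [7,47,0,8.2]
    - [7,47,0,0]
    - [7,47,0,0]
    - [7,47,0,0]
    - [6,47,0,0]
    - [6,47,0,0]
    - [6,40,0,0]

```text
t: 7.2
tool_pos: [0.6, 0.3994, 0.1963]
orientation: [-0.243, -3.131, 0.001]
force: [1.2, 0.1, -0.8]
opening: 0.0471
```

play_rows:
  plan:
    - [0,0,0,0]
    - [0,0,0,0]

```text
t: 7.4
tool_pos: [0.6, 0.3978, 0.1957]
orientation: [-0.241, -3.131, 0.002]
force: [0.1, -0.6, 0.1]
opening: 0.0468
```

```bash
python3 w.py 3
```

```text
7.45 [0.6001642  0.39677296 0.19629564] [0.5876375  0.31747968 0.33785782]
```

View pics/w_3.png

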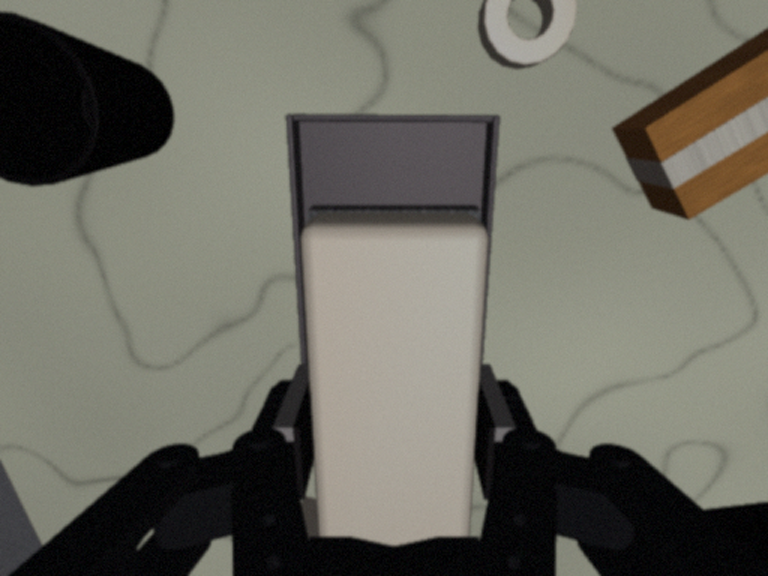

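Run:
```python
from f3 import *
c=pickle.load(open("w_3.pkl","rb"))
p=unproj(c,px([(287,115),(499,116)],1.5,(0,0)),.028); print(p)
d=p[0]-p[1]; w=np.arctan2(d[1],d[0]); print(np.linalg.norm(d),w); m=p.mean(0)[:2]; print(m+.09*np.array([-np.sin(w),np.cos(w)]))
c=pickle.load(open("w_1.pkl","rb"))
p=unproj(c,px([(444,363),(627,401)],1.5,(0,0)),.028);print(p)
```

```text
[[0.64983597 0.30103414 0.028     ]
 [0.52354277 0.32122782 0.028     ]]
0.12789744787510451 -0.15855313888183653
[0.60089944 0.40000209]
[[0.51047833 0.31704359 0.028     ]
 [0.55052046 0.49620787 0.028     ]]
```

play_rows:
  plan:
    - [1,1,-30,0]
    - [0,0,-40,0]
    - [0,0,-40,0]
    - [0,0,-30,0]
    - [0,0,-20,0]
    - [0,0,-15,0]
    - [0,0,-7,0]
    - [0,0,0,0]

```text
t: 8.25
tool_pos: [0.6013, 0.3966, 0.0148]
orientation: [-0.246, -3.131, 0.001]
force: [-0.2, -0.1, -0.2]
opening: 0.0471
```

play_rows:
  plan:
    - [0,0,-1,0]
    - [0,0,0,0]
    - [0,0,0,0]
    - [0,0,0,0]
  claw: 0.5

```text
t: 8.65
tool_pos: [0.6016, 0.3982, 0.0149]
orientation: [0.244, 3.131, 0.001]
force: [0.2, 0.4, 0.3]
opening: 0.0641
```

play_rows:
  plan:
    - [0,0,15,0]
    - [0,0,30,0]
    - [0,0,50,0]
    - [0,0,50,0]
    - [0,0,50,0]
    - [0,0,30,0]

```text
t: 9.25
tool_pos: [0.6016, 0.3983, 0.2445]
orientation: [0.243, 3.127, 0.004]
force: [0.0, 0.2, -0.1]
opening: 0.0641
```

```bash
python3 w.py 4
```

```text
9.3 [0.60230557 0.39864866 0.24846491] [0.58826622 0.31753416 0.3862912 ]
```

View pics/w_4.png

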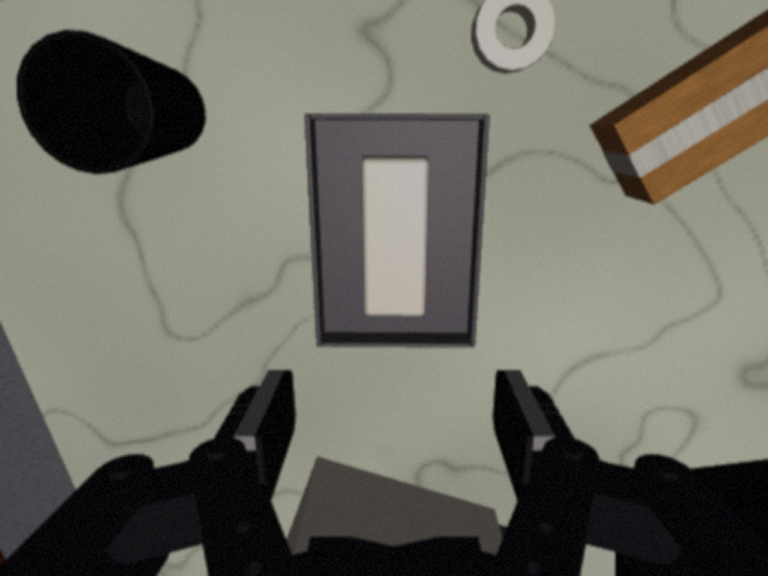

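play_rows:
  plan:
    - [-4,-47,5,-7.6]
    - [-4,-47,5,-7.6]
    - [-4,-47,5,-7.6]
    - [-4,-47,5,-7.6]
    - [-4,-47,5,-7.6]
    - [-4,-47,5,-7.6]
    - [-4,-47,5,-7.6]
    - [-4,-47,5,-7.6]
  claw: 1

```text
t: 10.1
tool_pos: [0.5688, 0.0204, 0.2796]
orientation: [1.802, 2.573, 0.0]
force: [1.1, -0.2, 0.1]
opening: 0.0854
```

play_rows:
  plan:
    - [-4,-47,5,0]
    - [-4,-47,0,0]
    - [-4,-47,0,0]
    - [0,0,0,0]
    - [0,0,0,0]

```text
t: 10.6
tool_pos: [0.5571, -0.1201, 0.2841]
orientation: [-1.799, -2.575, -0.0]
force: [-0.8, 0.4, 1.0]
opening: 0.0854
```

```bash
python3 w.py 5
cat > fw.py <<'E'
import sys,pickle
from h import *
c=pickle.load(open(f"w_{sys.argv[1]}.pkl","rb")); n=int(sys.argv[2]); x,y,w=map(float,sys.argv[3:6]); z0=float(sys.argv[6]) if len(sys.argv)>6 else 0
o=[(c,cluster(c,np.array([x,y]),.06,z0+.03))]; b=fit(o,S[n],[x,y,w],z0); print(n,b[0].round(4),np.degrees(b[0][2]).round(1),b[1].round(3))
s=read_state(); r=s["orientation"]; print("tcp",s["tool_pos"].round(4),"jaw",np.degrees(2*np.arctan2(r[1],r[0])).round(1))
E
python3 fw.py 5 1 .61 -.111 .35
```

```text
10.65 [ 0.55725892 -0.11900546  0.28422581] [ 0.48052274 -0.14807861  0.42619975]
1 [ 0.6123 -0.1093  0.3473] 19.9 0.028
tcp [ 0.5573 -0.119   0.2842] jaw -249.8
```

View pics/w_5.png

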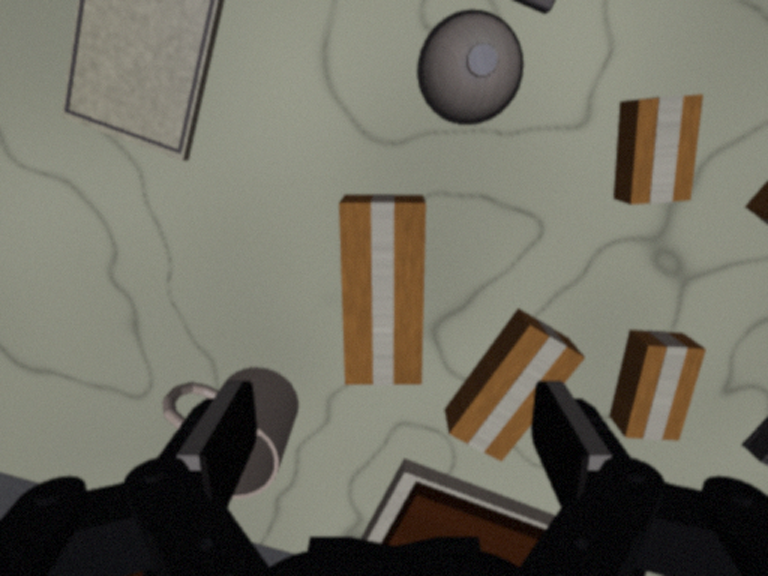

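play_rows:
  plan:
    - [14,2.5,-30,0]
    - [14,2.5,-40,0]
    - [14,2.5,-45,0]
    - [13,2.5,-45,0]
    - [0,0,-45,0]
    - [0,0,-40,0]
    - [0,0,-20,0]
    - [0,0,-8,0]

```text
t: 11.45
tool_pos: [0.6113, -0.1067, 0.0089]
orientation: [-1.79, -2.577, 0.002]
force: [1.5, 0.4, 0.3]
opening: 0.0854
```

play_rows:
  plan:
    - [0,0,0,0]
    - [0,0,0,0]

```text
t: 11.65
tool_pos: [0.6133, -0.1085, 0.0126]
orientation: [1.793, 2.577, 0.001]
force: [0.7, 0.4, -0.6]
opening: 0.0853
```

play_rows:
  plan:
    - [0,0,0,0]
    - [0,0,0,0]
    - [0,0,0,0]
    - [0,0,0,0]
    - [0,0,0,0]
  claw: -1
  force: 80

```text
t: 12.15
tool_pos: [0.6134, -0.1091, 0.0133]
orientation: [1.794, 2.576, 0.002]
force: [0.7, 1.3, 4.8]
opening: 0.0667
```

play_rows:
  plan:
    - [0,0,15,0]
    - [0,0,30,0]
    - [0,0,40,0]
    - [0,0,40,0]
    - [0,0,30,0]
    - [0,0,0,0]

```text
t: 12.75
tool_pos: [0.6142, -0.1096, 0.1716]
orientation: [1.791, 2.571, 0.004]
force: [0.6, -1.0, -2.7]
opening: 0.0671
```

play_rows:
  plan:
    - [-18.5,-30.4,0,-2.5]
    - [-18.5,-30.4,0,-2.5]
    - [-18.5,-30.4,0,-2.5]
    - [-18.5,-30.4,0,-2.5]
    - [-18.5,-30.4,0,-2.5]
    - [-18.5,-30.4,0,-2.5]
    - [-18.5,-30.4,0,-2.5]
    - [-18.5,-30.4,0,-2.5]

```text
t: 13.55
tool_pos: [0.4631, -0.353, 0.1655]
orientation: [-2.217, -2.224, -0.0]
force: [-0.2, -0.1, -2.5]
opening: 0.0662
```

play_rows:
  plan:
    - [0,0,0,0]
    - [0,0,0,0]

```text
t: 13.75
tool_pos: [0.4636, -0.3525, 0.1655]
orientation: [-2.217, -2.224, -0.0]
force: [0.1, 0.6, -2.3]
opening: 0.0672
```

```bash
python3 w.py 6
```

```text
13.8 [ 0.4640694  -0.35189246  0.16569102] [ 0.38208107 -0.35285371  0.30765923]
```

View pics/w_6.png

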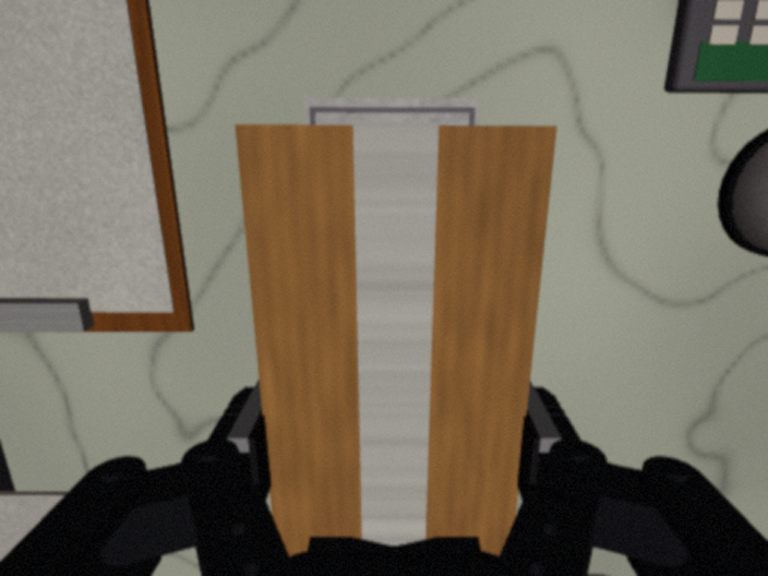

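Run:
```python
from f3 import *
c=pickle.load(open("w_6.pkl","rb"))
p=unproj(c,px([(237,125),(555,126)],1.5,(0,0)),.201); print(p, p.mean(0)+[.08,0,0])
p=unproj(c,px([(310,107),(475,107)],1.5,(0,0)),.012); print(p)
```

```text
[[ 0.38186333 -0.38536282  0.201     ]
 [ 0.38185459 -0.31891428  0.201     ]] [ 0.46185896 -0.35213855  0.201     ]
[[ 0.37158077 -0.40023411  0.012     ]
 [ 0.37128036 -0.30574997  0.012     ]]
```

play_rows:
  plan:
    - [4,-1,-30,0]
    - [0,0,-35,0]
    - [0,0,-30,0]
    - [0,0,-20,0]
    - [0,0,-14,0]
    - [0,0,-8,0]
    - [0,0,0,0]

```text
t: 14.5
tool_pos: [0.4685, -0.3519, 0.0283]
orientation: [-2.213, -2.227, -0.0]
force: [0.9, -0.3, -1.7]
opening: 0.0668
```

play_rows:
  plan:
    - [0,0,-2,0]
    - [0,0,0,0]

```text
t: 14.7
tool_pos: [0.4688, -0.3532, 0.0279]
orientation: [2.215, 2.227, 0.0]
force: [0.0, 0.0, -1.6]
opening: 0.067
```

play_rows:
  plan:
    - [0,0,-2,0]
    - [0,0,0,0]

```text
t: 14.9
tool_pos: [0.4685, -0.3533, 0.0255]
orientation: [2.216, 2.227, -0.0]
force: [-0.9, 0.1, -1.8]
opening: 0.0667
```

play_rows:
  plan:
    - [0,0,0,0]
    - [0,0,0,0]
    - [0,0,0,0]
  claw: 1

```text
t: 15.2
tool_pos: [0.4685, -0.3534, 0.0256]
orientation: [2.216, 2.226, -0.0]
force: [0.3, -0.1, 0.9]
opening: 0.0856
```

play_rows:
  plan:
    - [0,0,15,0]
    - [-5,0,40,0]
    - [-5,0,50,0]
    - [-5,0,50,0]
    - [-10,0,50,0]
    - [-5,0,50,0]
    - [0,0,0,0]

```text
t: 15.9
tool_pos: [0.4394, -0.3544, 0.2859]
orientation: [2.208, 2.219, -0.001]
force: [-0.2, 0.4, -0.5]
opening: 0.0853
```

```bash
python3 w.py 7; python3 fw.py 7 1 .467 -.353 0 .012
```

```text
15.95 [ 0.43916973 -0.35404038  0.28239341] [ 0.3567082  -0.3535422   0.42740977]
1 [ 0.4673 -0.3529 -0.0043] -0.2 0.023
tcp [ 0.4392 -0.354   0.2824] jaw 90.3
```

View pics/w_7.png

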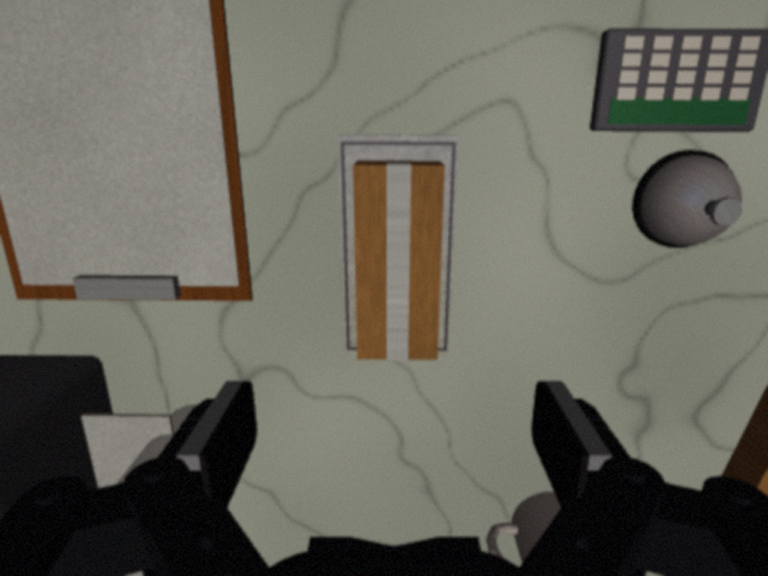

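play_rows:
  plan:
    - [0,48,0,3]
    - [0,48,0,3]
    - [0,48,0,3]
    - [0,48,0,3]
    - [0,48,0,3]
    - [0,48,0,3]
    - [0,48,0,3]
    - [0,48,0,3]

```text
t: 16.75
tool_pos: [0.4379, 0.0327, 0.2776]
orientation: [-1.701, -2.64, 0.001]
force: [0.8, -1.0, -0.2]
opening: 0.0853
```

play_rows:
  plan:
    - [-17,48,0,0]
    - [-18,48,0,0]
    - [-18,48,0,0]
    - [-18,48,0,0]
    - [-18,48,0,0]
    - [-18,48,0,0]
    - [0,0,0,0]
    - [0,0,0,0]

```text
t: 17.55
tool_pos: [0.3331, 0.313, 0.2774]
orientation: [-1.699, -2.642, 0.003]
force: [0.5, 0.2, -0.5]
opening: 0.0854
```

```bash
python3 w.py 8; python3 fw.py 8 2 .366 .34 .43
```

```text
17.6 [0.33376144 0.31203867 0.27766662] [0.25908507 0.27943239 0.41968066]
2 [0.3666 0.339  0.4332] 24.8 0.025
tcp [0.3338 0.312  0.2777] jaw -245.6
```

View pics/w_8.png

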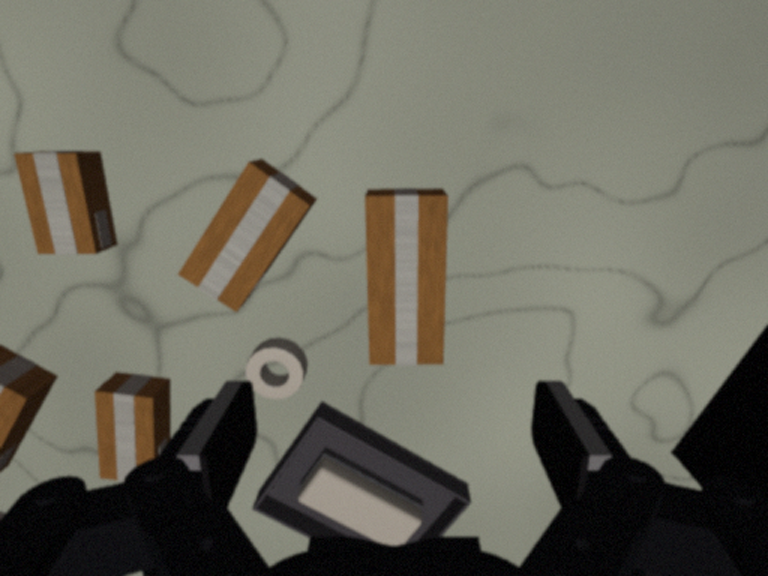

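play_rows:
  plan:
    - [11,9,-30,0.4]
    - [11,9,-45,0]
    - [11,9,-45,0]
    - [0,0,-45,0]
    - [0,0,-45,0]
    - [0,0,-35,0]
    - [0,0,-21,0]
    - [0,0,0,0]

```text
t: 18.4
tool_pos: [0.3665, 0.3363, 0.0099]
orientation: [-1.698, -2.64, 0.008]
force: [0.1, 0.2, 0.4]
opening: 0.085
```

play_rows:
  plan:
    - [0,0,0,0]
    - [0,0,0,0]

```text
t: 18.6
tool_pos: [0.3684, 0.3389, 0.0139]
orientation: [1.696, 2.643, 0.003]
force: [-0.5, 0.7, -0.3]
opening: 0.0855
```

play_rows:
  plan:
    - [-1,0,-2,0]
    - [0,0,0,0]
    - [0,0,0,0]
    - [0,0,0,0]
    - [0,0,0,0]
  claw: -1
  force: 80

```text
t: 19.1
tool_pos: [0.3666, 0.3392, 0.0117]
orientation: [1.694, 2.644, 0.002]
force: [0.3, -1.8, 7.7]
opening: 0.0628
```

play_rows:
  plan:
    - [0,0,15,0]
    - [0,0,30,0]
    - [0,0,50,0]
    - [0,0,50,0]
    - [0,0,45,0]
    - [0,0,0,0]

```text
t: 19.7
tool_pos: [0.368, 0.3404, 0.2069]
orientation: [1.692, 2.642, 0.015]
force: [0.7, 0.7, -1.7]
opening: 0.0629
```

play_rows:
  plan:
    - [20,-47,0,-3.1]
    - [20,-47,0,-3.1]
    - [20,-47,0,-3.1]
    - [20,-47,0,-3.1]
    - [19,-47,0,-3.1]
    - [0,-47,0,-3.1]
    - [0,-47,0,-3.1]
    - [0,-47,0,-3.1]

```text
t: 20.5
tool_pos: [0.4625, -0.034, 0.1999]
orientation: [-2.225, -2.217, 0.001]
force: [0.6, 0.3, -2.0]
opening: 0.0633
```

play_rows:
  plan:
    - [0,-47,0,0]
    - [0,-47,0,0]
    - [0,-47,0,0]
    - [0,-47,0,0]
    - [0,-47,0,0]
    - [0,-47,0,0]
    - [0,-35,0,0]
    - [0,0,0,0]

```text
t: 21.3
tool_pos: [0.4626, -0.3533, 0.1987]
orientation: [-2.227, -2.214, 0.001]
force: [-0.0, -0.2, -1.4]
opening: 0.0626
```

play_rows:
  plan:
    - [0,0,0,0]
    - [0,0,0,0]

```text
t: 21.5
tool_pos: [0.4631, -0.3483, 0.2001]
orientation: [-2.222, -2.219, -0.0]
force: [-0.7, -0.7, -3.1]
opening: 0.0632
```

```bash
python3 w.py 9;python3 -c "
from h import *
s=read_state();r=s['orientation'];print(s['tool_pos'],s['opening'],s['force'],np.degrees(2*np.arctan2(r[1],r[0])))"
```

```text
21.55 [ 0.46323642 -0.34814399  0.20044932] [ 0.38154472 -0.34822748  0.34225798]
[ 0.46323642 -0.34814399  0.20044932] 0.06277476886425071 [-0.26435941 -0.32713631 -2.53717353] -270.0513809327453
```

View pics/w_9.png

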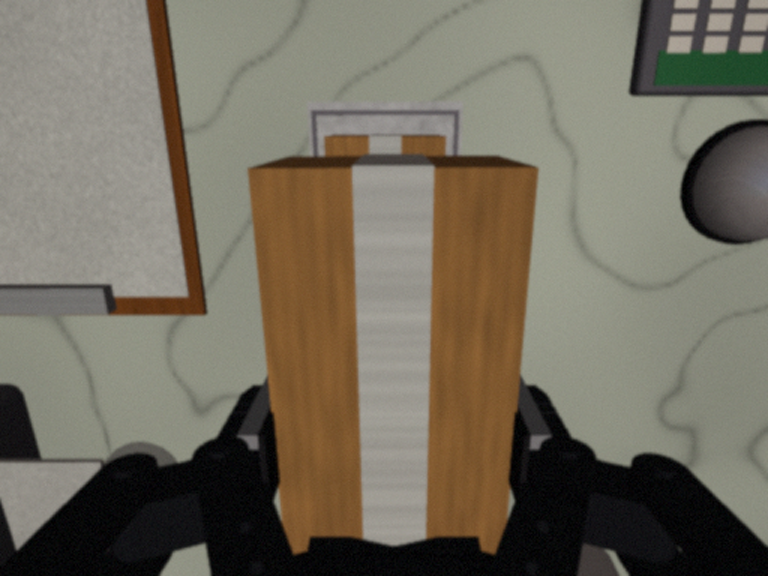

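Run:
```python
from f3 import *
c=pickle.load(open("w_9.pkl","rb"))
p=unproj(c,px([(250,169),(538,168)],1.5,(0,0)),.2337); print(p, p.mean(0)+[.072,0,0])
p=unproj(c,px([(312,111),(459,111)],1.5,(0,0)),.012); print(p)
```

```text
[[ 0.39028498 -0.37943882  0.2337    ]
 [ 0.39018266 -0.31650925  0.2337    ]] [ 0.46223382 -0.34797404  0.2337    ]
[[ 0.37199198 -0.39999091  0.012     ]
 [ 0.3721384  -0.30573678  0.012     ]]
```

play_rows:
  plan:
    - [4.5,-5,-30,0]
    - [0,0,-35,0]
    - [0,0,-30,0]
    - [0,0,-15,0]
    - [0,0,-10,0]
    - [0,0,-6,0]
    - [0,0,0,0]
    - [0,0,0,0]

```text
t: 22.35
tool_pos: [0.4682, -0.3545, 0.0755]
orientation: [2.222, 2.219, -0.0]
force: [0.4, -0.3, -1.7]
opening: 0.0626
```

play_rows:
  plan:
    - [0,0,-2,0]
    - [0,0,0,0]

```text
t: 22.55
tool_pos: [0.4679, -0.3545, 0.073]
orientation: [2.223, 2.219, -0.0]
force: [-0.0, 0.1, -2.8]
opening: 0.0627
```

play_rows:
  plan:
    - [0,0,-1.5,0]
    - [0,0,0,0]

```text
t: 22.75
tool_pos: [0.4679, -0.3546, 0.0718]
orientation: [2.223, 2.218, 0.0]
force: [-1.4, 0.4, 3.9]
opening: 0.0624
```

play_rows:
  plan:
    - [0,0,0,0]
    - [0,0,0,0]
    - [0,0,0,0]
  claw: 1

```text
t: 23.05
tool_pos: [0.4678, -0.3544, 0.0711]
orientation: [2.224, 2.219, -0.0]
force: [-0.7, -0.7, 0.5]
opening: 0.0859
```

play_rows:
  plan:
    - [0,0,15,0]
    - [-5,0,40,0]
    - [-10,0,50,0]
    - [-10,0,50,0]
    - [-5,0,50,0]
    - [0,0,40,0]
    - [0,0,0,0]

```text
t: 23.75
tool_pos: [0.4389, -0.3553, 0.3198]
orientation: [2.217, 2.212, -0.001]
force: [-1.1, 0.3, 0.4]
opening: 0.0851
```

```bash
python3 w.py 10; python3 fw.py 10 2 .467 -.353 0 .06
```

```text
23.8 [ 0.4386788  -0.35498723  0.31665848] [ 0.35639383 -0.35406253  0.46135206]
2 [ 4.580e-01 -3.545e-01 -1.000e-04] -0.0 0.081
tcp [ 0.4387 -0.355   0.3167] jaw 89.9
```

View pics/w_10.png

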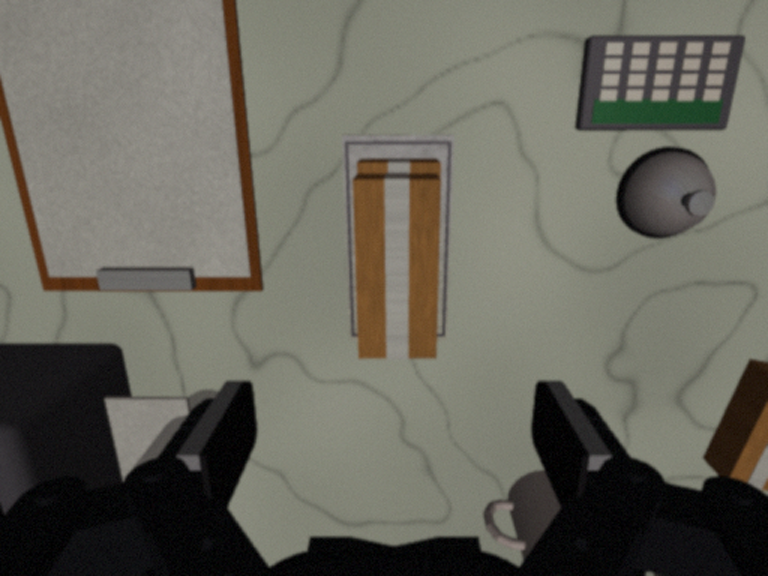

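Run:
```python
from f3 import *
c=pickle.load(open("w_10.pkl","rb"))
print(rectfit(c,px([(354,178),(440,178),(437,358),(358,358)],1.5,(0,0)),(144,64),.105,[.467,-.353,0]))
print(unproj(c,px([(358,160),(440,160)],1.5,(0,0)),.06))
```

```text
(array([ 0.4663, -0.3537,  0.002 ]), array([-0.8,  0.3,  0.9,  0.1, -0.3, -0.2,  0.2, -0.2]))
[[ 0.38459033 -0.3852285   0.06      ]
 [ 0.38472464 -0.3193188   0.06      ]]
```

play_rows:
  plan:
    - [18,40,0,-1.1]
    - [18,40,0,-1.1]
    - [18,40,0,-1.1]
    - [18,40,0,-1.1]
    - [18,40,0,-1.1]
    - [18,40,-5,-1.1]
    - [18,40,-5,-1.1]
    - [18,40,-5,-1.1]

```text
t: 24.6
tool_pos: [0.5823, -0.0324, 0.2973]
orientation: [-2.387, -2.04, 0.002]
force: [1.2, -0.0, 0.0]
opening: 0.0856
```

play_rows:
  plan:
    - [18,40,-5,-1.1]
    - [18,40,-5,-1.1]
    - [0,0,0,0]
    - [0,0,0,0]
    - [0,0,0,0]

```text
t: 25.1
tool_pos: [0.6178, 0.0451, 0.2882]
orientation: [-2.426, -1.995, 0.002]
force: [0.5, -0.6, -0.5]
opening: 0.0858
```

```bash
python3 w.py 11; python3 fw.py 11 3 .66 .034 -.19; python3 fw.py 11 5 .615 .166 .29
```

```text
25.15 [0.6178139  0.0447079  0.28860758] [0.53792246 0.06092149 0.43038532]
3 [ 0.6611  0.0352 -0.1948] -11.2 0.032
tcp [0.6178 0.0447 0.2886] jaw -281.2
5 [0.6149 0.1668 0.2895] 16.6 0.014
tcp [0.6178 0.0447 0.2886] jaw -281.2
```

View pics/w_11.png

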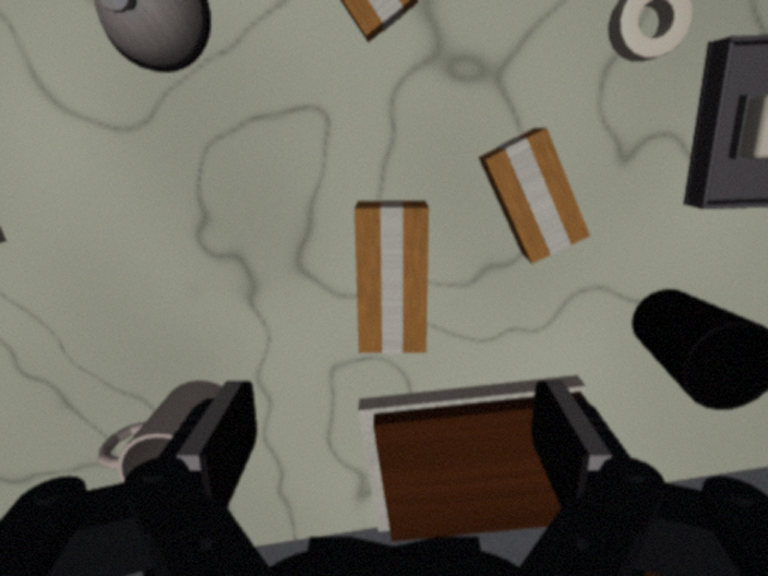

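play_rows:
  plan:
    - [14,-3,-30,0]
    - [14,-3,-45,0]
    - [15,-3.5,-45,0]
    - [0,0,-45,0]
    - [0,0,-45,0]
    - [0,0,-40,0]
    - [0,0,-20,0]
    - [0,0,-8,0]

```text
t: 25.95
tool_pos: [0.6596, 0.0348, 0.0086]
orientation: [-2.426, -1.992, 0.004]
force: [-0.9, 0.8, 0.1]
opening: 0.0855
```

play_rows:
  plan:
    - [0,0,0,0]
    - [0,0,0,0]

```text
t: 26.15
tool_pos: [0.6619, 0.0355, 0.0124]
orientation: [2.426, 1.994, 0.002]
force: [0.0, -0.8, 0.0]
opening: 0.0852
```

play_rows:
  plan:
    - [0,0,-2,0]
    - [0,0,0,0]
    - [0,0,0,0]
    - [0,0,0,0]
    - [0,0,0,0]
  claw: -1
  force: 80

```text
t: 26.65
tool_pos: [0.6619, 0.0361, 0.0104]
orientation: [2.425, 1.995, 0.002]
force: [-1.3, -0.1, 5.6]
opening: 0.059
```

play_rows:
  plan:
    - [0,0,15,0]
    - [0,0,30,0]
    - [0,0,50,0]
    - [0,0,50,0]
    - [0,0,50,0]
    - [0,0,25,0]
    - [0,0,0,0]

```text
t: 27.35
tool_pos: [0.6624, 0.0362, 0.2339]
orientation: [2.422, 1.993, 0.009]
force: [0.1, -0.7, -3.3]
opening: 0.0589
```

play_rows:
  plan:
    - [-19,-39,0,1.1]
    - [-19,-39,0,1.1]
    - [-19,-39,0,1.1]
    - [-19,-39,0,1.1]
    - [-19,-39,0,1.1]
    - [-19,-39,0,1.1]
    - [-19,-39,0,1.1]
    - [-19,-39,0,1.1]

```text
t: 28.15
tool_pos: [0.5077, -0.2768, 0.2276]
orientation: [-2.264, -2.176, 0.0]
force: [0.2, 0.3, -2.0]
opening: 0.0586
```

play_rows:
  plan:
    - [-20,-38,0,1.1]
    - [-20,-38,0,1.2]
    - [0,0,0,0]
    - [0,0,0,0]
    - [0,0,0,0]

```text
t: 28.65
tool_pos: [0.4692, -0.3511, 0.2281]
orientation: [-2.221, -2.22, -0.0]
force: [0.3, 0.9, -1.5]
opening: 0.0586
```

```bash
python3 w.py 12;python3 -c "
from h import *
s=read_state();r=s['orientation'];print(s['tool_pos'],s['opening'],s['force'],np.degrees(2*np.arctan2(r[1],r[0])))"
```

```text
28.7 [ 0.46945661 -0.35080349  0.22837118] [ 0.38768114 -0.35111065  0.37026425]
[ 0.46945661 -0.35080349  0.22837118] 0.05854585239854912 [ 0.24924344 -0.84688623 -2.13611583] -269.95564238098893
```

View pics/w_12.png

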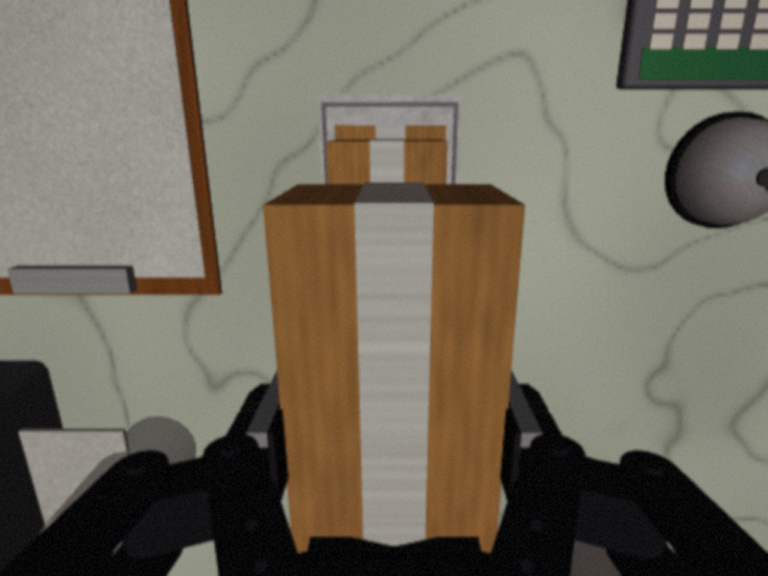

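Run:
```python
from f3 import *
c=pickle.load(open("w_12.pkl","rb"))
p=unproj(c,px([(266,205),(524,204)],1.5,(0,0)),.260); print(p, p.mean(0)+[.064,0,0])
p=unproj(c,px([(326,141),(447,141)],1.5,(0,0)),.105); print(p,p.mean(0)+[.072,0,0])
```

```text
[[ 0.40455326 -0.37989493  0.26      ]
 [ 0.40435959 -0.32128965  0.26      ]] [ 0.46845643 -0.35059229  0.26      ]
[[ 0.39481738 -0.38609437  0.105     ]
 [ 0.39483643 -0.32260746  0.105     ]] [ 0.46682691 -0.35435091  0.105     ]
```

play_rows:
  plan:
    - [-2,-3,-30,0]
    - [0,0,-30,0]
    - [0,0,-25,0]
    - [0,0,-12,0]
    - [0,0,-8,0]
    - [0,0,-5,0]
    - [0,0,0,0]
    - [0,0,0,0]

```text
t: 29.5
tool_pos: [0.4676, -0.3551, 0.1198]
orientation: [2.221, 2.22, 0.0]
force: [0.1, -0.1, -1.8]
opening: 0.0591
```

play_rows:
  plan:
    - [0,0,-2,0]
    - [0,0,0,0]

```text
t: 29.7
tool_pos: [0.4672, -0.355, 0.1172]
orientation: [2.221, 2.221, 0.0]
force: [-0.4, -0.2, -2.1]
opening: 0.0591
```

play_rows:
  plan:
    - [0,1,-1.8,0]
    - [0,0,0,0]

```text
t: 29.9
tool_pos: [0.4673, -0.354, 0.1154]
orientation: [2.221, 2.22, -0.0]
force: [-0.6, 0.1, 0.1]
opening: 0.0587
```

play_rows:
  plan:
    - [0,0,0,0]
    - [0,0,0,0]
    - [0,0,0,0]
  claw: 1

```text
t: 30.2
tool_pos: [0.4672, -0.3538, 0.1151]
orientation: [2.222, 2.221, 0.0]
force: [-0.1, -0.2, 0.5]
opening: 0.0858
```

play_rows:
  plan:
    - [0,0,15,0]
    - [-5,0,40,0]
    - [-10,0,50,0]
    - [-10,0,50,0]
    - [-5,0,50,0]
    - [0,0,20,0]
    - [0,0,0,0]

```text
t: 30.9
tool_pos: [0.438, -0.3544, 0.3414]
orientation: [2.218, 2.217, -0.0]
force: [0.3, 0.0, 0.4]
opening: 0.0855
```

```bash
python3 w.py 13; python3 fw.py 13 3 .467 -.353 0 .105
```

```text
30.95 [ 0.43780693 -0.35417821  0.33904609] [ 0.35576312 -0.35365938  0.48319793]
3 [ 0.4487 -0.3536  0.0016] 0.1 0.142
tcp [ 0.4378 -0.3542  0.339 ] jaw 90.0
```

View pics/w_13.png

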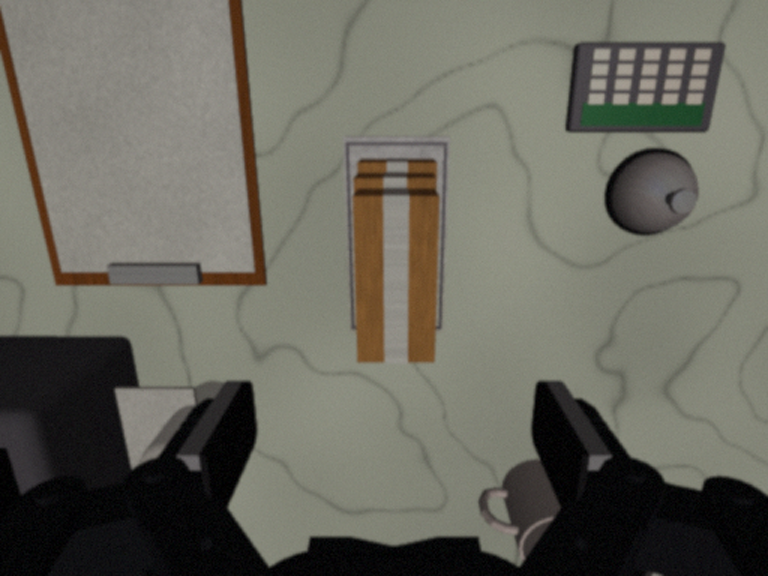

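play_rows:
  plan:
    - [0,47,0,-1.5]
    - [0,47,0,-1.5]
    - [0,47,0,-1.5]
    - [0,47,0,-1.5]
    - [0,47,-10,-1.5]
    - [0,47,-10,-1.5]
    - [0,47,-10,-1.5]
    - [0,47,-10,-1.4]

```text
t: 31.75
tool_pos: [0.4366, 0.0241, 0.296]
orientation: [-2.44, -1.976, 0.002]
force: [1.1, -0.3, -0.4]
opening: 0.0856
```

play_rows:
  plan:
    - [-16,47,-10,0]
    - [-18,47,-10,0]
    - [-18,47,0,0]
    - [-18,47,0,0]
    - [-18,10,0,0]
    - [0,0,0,0]
    - [0,0,0,0]
    - [0,0,0,0]

```text
t: 32.55
tool_pos: [0.3508, 0.2172, 0.2776]
orientation: [-2.441, -1.978, 0.002]
force: [0.1, -0.1, -0.5]
opening: 0.0856
```

```bash
python3 w.py 14; python3 fw.py 14 4 .389 .203 -.2;  python3 - <<'E'
from f3 import *
c=pickle.load(open("w_13.pkl","rb"))
print(rectfit(c,px([(354,195),(438,195),(435,362),(357,362)],1.5,(0,0)),(128,60),.147,[.467,-.353,0]))
E
```

```text
32.6 [0.35099885 0.2170408  0.27774272] [0.27111268 0.23424349 0.41974034]
4 [ 0.3895  0.2038 -0.2087] -12.0 0.028
tcp [0.351  0.217  0.2777] jaw -282.0
(array([ 0.4661, -0.3533,  0.0008]), array([-1. ,  0.1,  1. ,  0. , -0.2, -0. ,  0.1, -0. ]))
```

View pics/w_14.png

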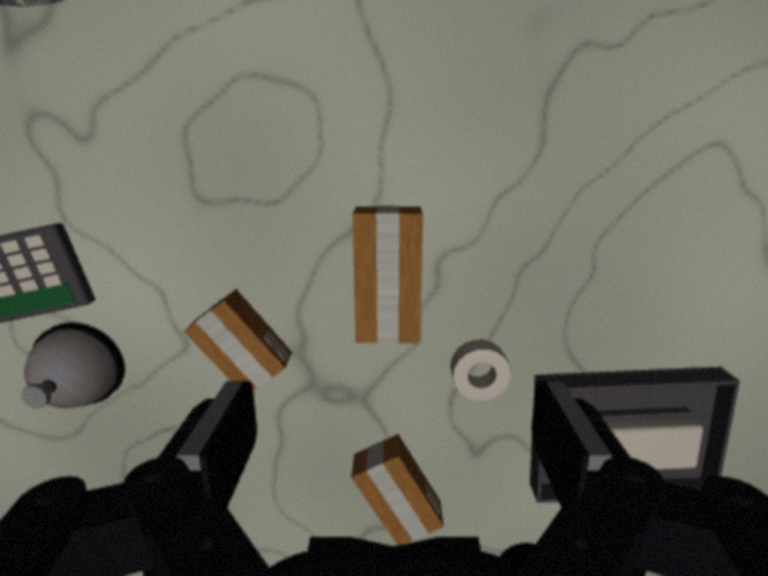

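play_rows:
  plan:
    - [13,-4.4,-30,0]
    - [13,-4.4,-45,0]
    - [12.5,-4.4,-45,0]
    - [0,0,-45,0]
    - [0,0,-45,0]
    - [0,0,-35,0]
    - [0,0,-18,0]
    - [0,0,-6,0]

```text
t: 33.4
tool_pos: [0.3883, 0.2032, 0.0072]
orientation: [-2.441, -1.975, 0.005]
force: [-0.4, 0.5, 0.7]
opening: 0.0853
```

play_rows:
  plan:
    - [0,0,0,0]
    - [0,0,0,0]

```text
t: 33.6
tool_pos: [0.3899, 0.2044, 0.0101]
orientation: [2.44, 1.978, 0.002]
force: [-0.8, -0.1, -0.0]
opening: 0.0856
```

play_rows:
  plan:
    - [0,0,-1,0]
    - [0,0,0,0]
    - [0,0,0,0]
    - [0,0,0,0]
    - [0,0,0,0]
  claw: -1
  force: 80

```text
t: 34.1
tool_pos: [0.3895, 0.2047, 0.0094]
orientation: [2.439, 1.978, 0.003]
force: [-2.5, -0.2, 8.5]
opening: 0.0549
```

play_rows:
  plan:
    - [0,0,15,0]
    - [0,0,30,0]
    - [0,0,50,0]
    - [0,0,50,0]
    - [0,0,50,0]
    - [0,0,50,0]
    - [0,0,10,0]

```text
t: 34.8
tool_pos: [0.3902, 0.2051, 0.2689]
orientation: [2.437, 1.977, 0.013]
force: [1.2, -0.7, -1.6]
opening: 0.0545
```

play_rows:
  plan:
    - [19,-46,0,1.5]
    - [19,-46,0,1.5]
    - [19,-46,0,1.5]
    - [19,-46,0,1.5]
    - [0,-46,0,1.5]
    - [0,-46,0,1.5]
    - [0,-46,0,1.5]
    - [0,-46,0,1.5]

```text
t: 35.6
tool_pos: [0.4644, -0.1652, 0.2628]
orientation: [-2.218, -2.224, 0.0]
force: [1.1, 1.0, -1.6]
opening: 0.0546
```

play_rows:
  plan:
    - [0,-46,0,0]
    - [0,-46,0,0]
    - [0,-46,0,0]
    - [0,-46,0,0]
    - [0,0,0,0]
    - [0,0,0,0]
    - [0,0,0,0]

```text
t: 36.3
tool_pos: [0.4648, -0.3466, 0.263]
orientation: [-2.219, -2.223, -0.0]
force: [-0.1, 0.3, -1.8]
opening: 0.0546
```

```bash
python3 w.py 15;python3 -c "
from h import *
s=read_state();r=s['orientation'];print(s['tool_pos'],s['opening'],s['force'],np.degrees(2*np.arctan2(r[1],r[0])))"
```

```text
36.35 [ 0.46499802 -0.34631154  0.26331543] [ 0.38329777 -0.34675492  0.405101  ]
[ 0.46499802 -0.34631154  0.26331543] 0.05485129715512137 [-0.43244763  0.27974147 -0.43337327] -269.85458513850676
```

View pics/w_15.png

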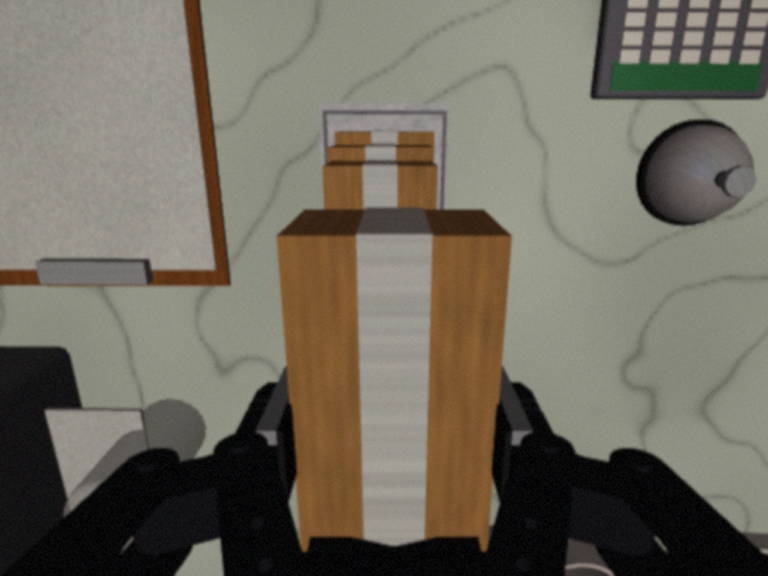

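Run:
```python
from f3 import *
c=pickle.load(open("w_15.pkl","rb"))
p=unproj(c,px([(279,236),(509,235)],1.5,(0,0)),.293); print(p, p.mean(0)+[.056,0,0])
p=unproj(c,px([(323,164),(437,164)],1.5,(0,0)),.147); print(p.mean(0)+[.064,0,0])
```

```text
[[ 0.40782496 -0.37356416  0.293     ]
 [ 0.407513   -0.31934967  0.293     ]] [ 0.46366898 -0.34645691  0.293     ]
[ 0.46574073 -0.35339067  0.147     ]
```

play_rows:
  plan:
    - [1.5,-7,-30,0]
    - [0,0,-30,0]
    - [0,0,-20,0]
    - [0,0,-12,0]
    - [0,0,-7,0]
    - [0,0,-4,0]
    - [0,0,0,0]
    - [0,0,0,0]

```text
t: 37.15
tool_pos: [0.4668, -0.3547, 0.1611]
orientation: [2.219, 2.222, -0.0]
force: [-0.7, -0.1, -1.7]
opening: 0.0547
```

play_rows:
  plan:
    - [1,1,-3,0]
    - [0,0,0,0]

```text
t: 37.35
tool_pos: [0.4676, -0.3534, 0.1573]
orientation: [2.22, 2.223, 0.0]
force: [0.0, 0.0, -1.6]
opening: 0.0549
```

play_rows:
  plan:
    - [0,0,-1.5,0]
    - [0,0,0,0]

```text
t: 37.55
tool_pos: [0.4676, -0.3536, 0.1564]
orientation: [2.219, 2.222, 0.0]
force: [-0.8, 0.8, 4.3]
opening: 0.0548
```

play_rows:
  plan:
    - [0,0,0,0]
    - [0,0,0,0]
    - [0,0,0,0]
  claw: 1

```text
t: 37.85
tool_pos: [0.4675, -0.3535, 0.1557]
orientation: [2.22, 2.223, -0.0]
force: [-0.6, 0.3, -0.0]
opening: 0.0852
```

play_rows:
  plan:
    - [0,0,15,0]
    - [-5,0,40,0]
    - [-10,0,50,0]
    - [-10,0,50,0]
    - [-5,0,30,0]
    - [0,0,0,0]
    - [0,0,0,0]

```text
t: 38.55
tool_pos: [0.4379, -0.3537, 0.3392]
orientation: [2.219, 2.222, -0.0]
force: [0.5, 0.1, 0.3]
opening: 0.0851
```

```bash
python3 w.py 16
```

```text
38.6 [ 0.43782886 -0.35343336  0.33812295] [ 0.35619573 -0.35354178  0.48120302]
```

View pics/w_16.png

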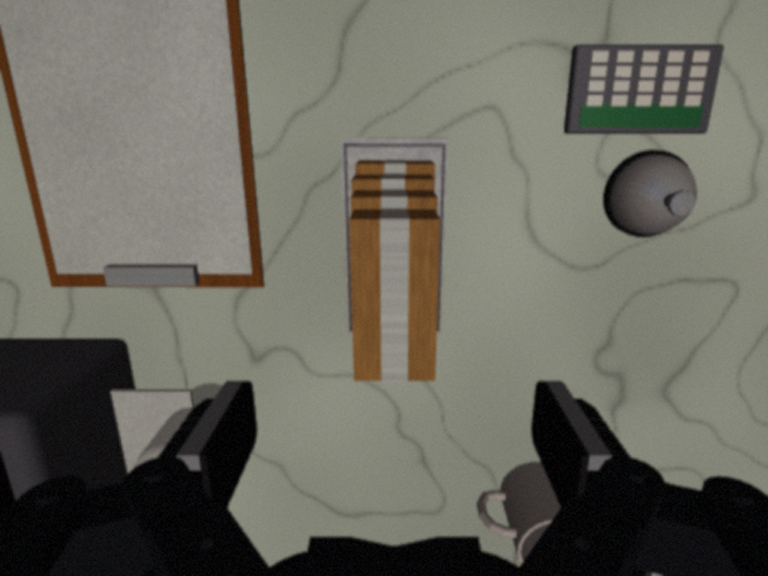

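play_rows:
  plan:
    - [13,46,0,2.1]
    - [13,46,0,2.1]
    - [13,46,0,2.1]
    - [13,46,-10,2.1]
    - [13,46,-10,2.1]
    - [13,46,-10,2.1]
    - [13,46,-10,2]
    - [13,46,-10,2]

```text
t: 39.4
tool_pos: [0.5416, 0.0168, 0.2869]
orientation: [-1.872, -2.52, 0.002]
force: [0.7, 0.2, -0.2]
opening: 0.0855
```

play_rows:
  plan:
    - [13,46,0,0]
    - [12,46,0,0]
    - [10,46,0,0]
    - [0,0,0,0]
    - [0,0,0,0]
    - [0,0,0,0]

```text
t: 40.0
tool_pos: [0.5765, 0.1519, 0.2879]
orientation: [-1.875, -2.519, 0.002]
force: [-0.0, 0.1, 0.8]
opening: 0.0855
```

```bash
python3 w.py 17; python3 fw.py 17 5 .615 .167 .29;  python3 - <<'E'
from f3 import *
c=pickle.load(open("w_16.pkl","rb"))
print(rectfit(c,px([(350,217),(439,217),(436,381),(353,381)],1.5,(0,0)),(112,56),.186,[.467,-.353,0]))
E
```

```text
40.05 [0.57662663 0.15149054 0.2882819 ] [0.49859489 0.12869405 0.43013336]
5 [0.6151 0.1661 0.2913] 16.7 0.022
tcp [0.5766 0.1515 0.2883] jaw -253.4
(array([ 0.4658, -0.353 ,  0.0015]), array([-0.7,  0.6,  0.8,  0.6, -0.5, -0.7,  0.5, -0.7]))
```

View pics/w_17.png

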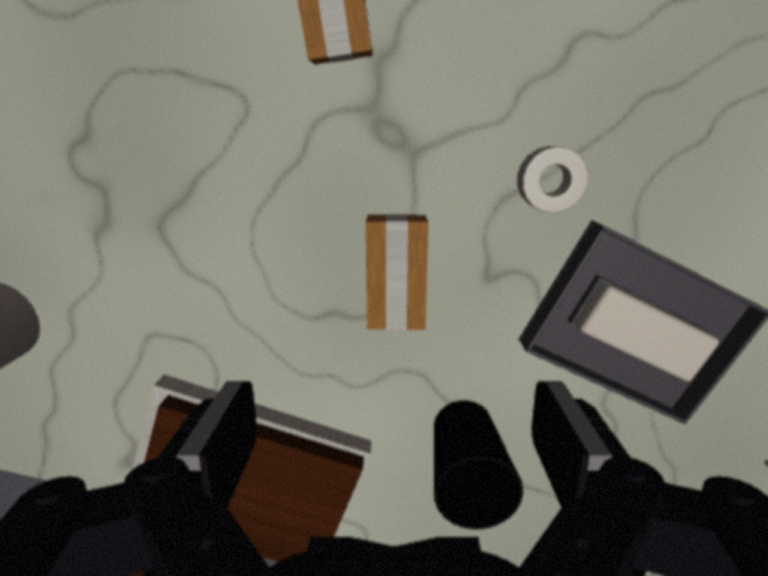

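Run:
```python
from f3 import *
c=pickle.load(open("w_17.pkl","rb"))
print(unproj(c,px([(479,493)],1.5,(0,0)),.1))
a=cam("scene")
print(unproj(a,[(347,293)],.1),unproj(a,[(340,325)],0))
```

```text
[[0.75658458 0.28068743 0.1       ]]
[[0.75562654 0.27815571 0.1       ]] [[0.75926101 0.28407538 0.        ]]
```

play_rows:
  plan:
    - [13,5,-30,0]
    - [13,5,-45,0]
    - [12.5,4.6,-45,0]
    - [0,0,-45,0]
    - [0,0,-45,0]
    - [0,0,-40,0]
    - [0,0,-20,0]
    - [0,0,-10,0]

```text
t: 40.9
tool_pos: [0.6143, 0.1656, 0.0067]
orientation: [-1.877, -2.517, 0.004]
force: [-0.4, -0.0, 0.4]
opening: 0.0854
```

play_rows:
  plan:
    - [0,0,0,0]
    - [0,0,0,0]

```text
t: 41.1
tool_pos: [0.6162, 0.1667, 0.0101]
orientation: [1.876, 2.518, 0.002]
force: [-0.1, -0.8, 0.2]
opening: 0.0855
```

play_rows:
  plan:
    - [-1,0,-2,0]
    - [0,0,0,0]
    - [0,0,0,0]
    - [0,0,0,0]
    - [0,0,0,0]
  claw: -1
  force: 80

```text
t: 41.6
tool_pos: [0.615, 0.1673, 0.0081]
orientation: [1.874, 2.519, 0.002]
force: [-1.6, -0.1, 6.9]
opening: 0.0505
```

play_rows:
  plan:
    - [0,0,15,0]
    - [0,0,30,0]
    - [0,0,50,0]
    - [0,0,50,0]
    - [0,0,50,0]
    - [0,0,50,0]
    - [0,0,45,0]

```text
t: 42.3
tool_pos: [0.6139, 0.1672, 0.2999]
orientation: [1.875, 2.52, 0.002]
force: [1.3, -0.0, -1.3]
opening: 0.0508
```

play_rows:
  plan:
    - [-12.5,-43,0,-2.1]
    - [-12.5,-43,0,-2.1]
    - [-12.5,-43,0,-2.1]
    - [-12.5,-43,0,-2.1]
    - [-12.5,-43,0,-2.1]
    - [-12.5,-43,0,-2.1]
    - [-12.5,-43,0,-2.1]
    - [-12.5,-43,0,-2]

```text
t: 43.1
tool_pos: [0.5135, -0.1783, 0.2971]
orientation: [2.223, 2.219, 0.0]
force: [1.3, 0.3, -0.9]
opening: 0.0503
```

play_rows:
  plan:
    - [-12.5,-44,0,0]
    - [-12.5,-44,0,0]
    - [-12.5,-44,0,0]
    - [-12.5,-44,0,0]
    - [0,0,0,0]
    - [0,0,0,0]
    - [0,0,0,0]

```text
t: 43.8
tool_pos: [0.4645, -0.3521, 0.297]
orientation: [-2.221, -2.222, -0.0]
force: [-0.1, 0.4, -1.5]
opening: 0.0506
```

```bash
python3 w.py 18;python3 -c "
from h import *
s=read_state();r=s['orientation'];print(s['tool_pos'],s['opening'],s['force'],np.degrees(2*np.arctan2(r[1],r[0])))"
```

```text
43.85 [ 0.46466515 -0.35179156  0.29709017] [ 0.38284621 -0.3520824   0.43905306]
[ 0.46466515 -0.35179156  0.29709017] 0.05103027955439784 [ 0.04128772 -0.65510053 -2.07469476] 90.05501393506518
```

View pics/w_18.png

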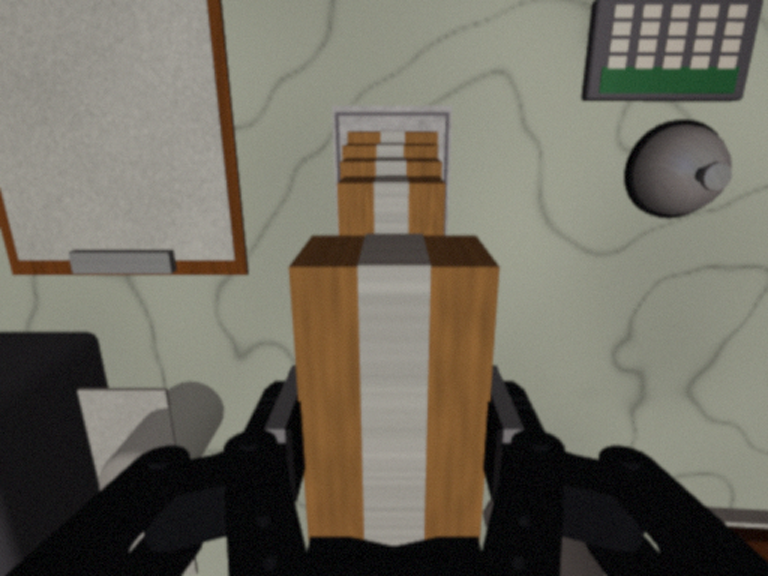

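Run:
```python
from f3 import *
c=pickle.load(open("w_18.pkl","rb"))
p=unproj(c,px([(291,267),(497,266)],1.5,(0,0)),.325); print(p, p.mean(0)+[.048,0,0])
p=unproj(c,px([(339,182),(445,182)],1.5,(0,0)),.186); print(p.mean(0)+[.056,0,0])
```

```text
[[ 0.41555406 -0.37711336  0.325     ]
 [ 0.4153181  -0.32665939  0.325     ]] [ 0.46343608 -0.35188638  0.325     ]
[ 0.4660453  -0.35267352  0.186     ]
```

play_rows:
  plan:
    - [1.5,-1,-30,0]
    - [0,0,-30,0]
    - [0,0,-18,0]
    - [0,0,-10,0]
    - [0,0,-6,0]
    - [0,0,-4,0]
    - [0,0,0,0]
    - [0,0,0,0]

```text
t: 44.65
tool_pos: [0.4661, -0.354, 0.1996]
orientation: [2.221, 2.22, -0.0]
force: [0.4, -0.6, -1.2]
opening: 0.0507
```

Contact is expected at about 0.1945.

play_rows:
  plan:
    - [1,1,-3.5,0]
    - [0,0,0,0]

```text
t: 44.85
tool_pos: [0.4669, -0.3528, 0.1952]
orientation: [-2.222, -2.221, -0.0]
force: [0.2, -1.0, -1.6]
opening: 0.0509
```

play_rows:
  plan:
    - [0,0,-1.5,0]
    - [0,0,0,0]

```text
t: 45.05
tool_pos: [0.4669, -0.353, 0.1941]
orientation: [2.221, 2.221, -0.0]
force: [-0.2, 0.6, 1.6]
opening: 0.0508
```

play_rows:
  plan:
    - [0,0,0,0]
    - [0,0,0,0]
    - [0,0,0,0]
  claw: 1

```text
t: 45.35
tool_pos: [0.4669, -0.3529, 0.1938]
orientation: [2.222, 2.221, -0.0]
force: [-0.3, -0.3, 0.1]
opening: 0.0851
```

play_rows:
  plan:
    - [0,0,15,0]
    - [-5,0,40,0]
    - [-10,0,50,0]
    - [-10,0,40,0]
    - [-5,0,10,0]
    - [0,0,0,0]
    - [0,0,0,0]

```text
t: 46.05
tool_pos: [0.4371, -0.3528, 0.3466]
orientation: [-2.221, -2.22, -0.0]
force: [0.3, 1.0, -1.0]
opening: 0.0855
```

```bash
python3 w.py 19
```

```text
46.1 [ 0.43705155 -0.3526641   0.34610769] [ 0.35556988 -0.35280804  0.48875147]
```

View pics/w_19.png

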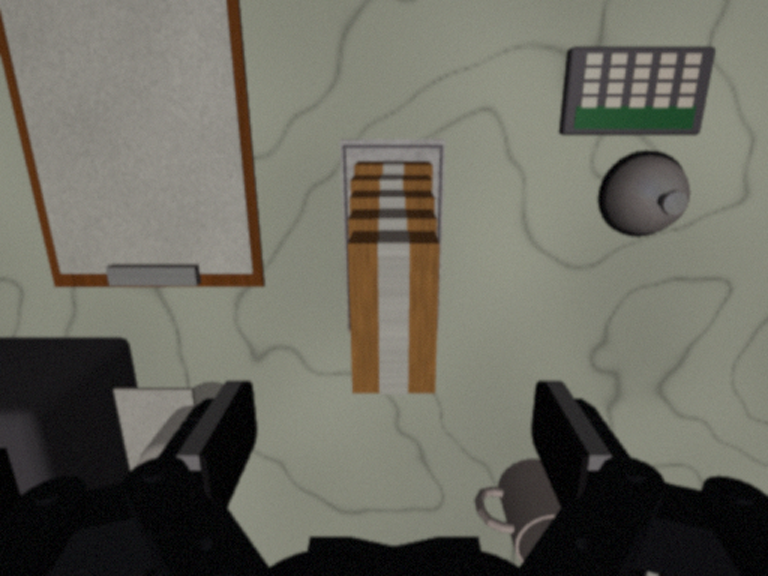

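play_rows:
  plan:
    - [0,44,0,3.1]
    - [0,44,0,3.1]
    - [0,44,-10,3.1]
    - [-7,44,-10,3.1]
    - [-7,44,-10,3.1]
    - [-7,44,-10,3.1]
    - [-7,44,-10,3]
    - [-7,44,-10,3]

```text
t: 46.9
tool_pos: [0.4009, 0.001, 0.2859]
orientation: [-1.694, -2.643, 0.001]
force: [0.5, 0.3, -0.2]
opening: 0.0853
```

play_rows:
  plan:
    - [-7,42,-10,0]
    - [-7,0,0,0]
    - [0,0,0,0]
    - [0,0,0,0]

```text
t: 47.3
tool_pos: [0.3882, 0.0407, 0.2773]
orientation: [-1.698, -2.643, 0.001]
force: [-0.3, 0.4, -0.4]
opening: 0.0857
```

```bash
python3 w.py 20; python3 fw.py 20 6 .424 .058 .43;  python3 - <<'E'
from f3 import *
c=pickle.load(open("w_19.pkl","rb"))
print(rectfit(c,px([(347,242),(438,242),(435,393),(351,393)],1.5,(0,0)),(96,52),.222,[.467,-.353,0]))
E
```

```text
47.35 [0.38844212 0.04039284 0.27749671] [0.31408489 0.00694837 0.41950387]
6 [0.4258 0.059  0.4254] 24.4 0.038
tcp [0.3884 0.0404 0.2775] jaw -245.5
(array([ 0.4654, -0.3529,  0.0011]), array([-0.4,  0.4,  0.5,  0.2, -0.4, -0.4,  0.3, -0.3]))
```

View pics/w_20.png

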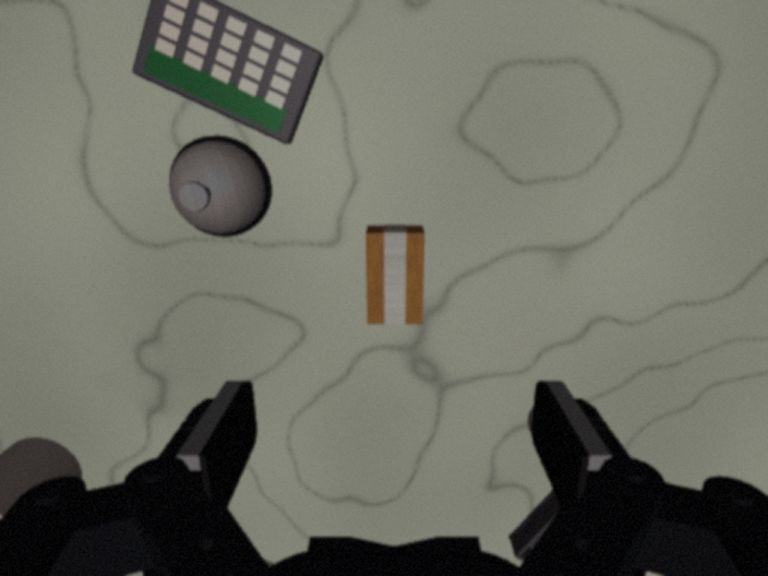

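play_rows:
  plan:
    - [12.5,6,-30,0]
    - [12.5,6,-45,0]
    - [12,6,-45,0]
    - [0,0,-45,0]
    - [0,0,-45,0]
    - [0,0,-35,0]
    - [0,0,-18,0]
    - [0,0,-7,0]

```text
t: 48.15
tool_pos: [0.4244, 0.0579, 0.0059]
orientation: [-1.699, -2.639, 0.003]
force: [0.4, 0.2, 1.2]
opening: 0.0854
```

play_rows:
  plan:
    - [0,0,0,0]
    - [0,0,0,0]

```text
t: 48.35
tool_pos: [0.426, 0.0586, 0.0086]
orientation: [1.698, 2.642, 0.001]
force: [0.8, -0.4, 1.2]
opening: 0.0852
```

play_rows:
  plan:
    - [0,0,-1,0]
    - [0,0,0,0]
    - [0,0,0,0]
    - [0,0,0,0]
    - [0,0,0,0]
  claw: -1
  force: 80

```text
t: 48.85
tool_pos: [0.4255, 0.0591, 0.0078]
orientation: [1.696, 2.642, 0.001]
force: [-2.2, -0.4, 9.3]
opening: 0.047
```

play_rows:
  plan:
    - [0,0,20,0]
    - [0,0,50,0]
    - [0,0,50,0]
    - [0,0,50,0]
    - [0,0,50,0]
    - [0,0,50,0]
    - [0,0,50,0]

```text
t: 49.55
tool_pos: [0.4242, 0.0593, 0.3294]
orientation: [1.697, 2.643, 0.001]
force: [1.6, -0.0, -0.9]
opening: 0.0464
```

play_rows:
  plan:
    - [4,-41,0,-3]
    - [4,-41,0,-3]
    - [4,-41,0,-3]
    - [4,-41,0,-3]
    - [4,-41,0,-3]
    - [4,-41,0,-3]
    - [4,-41,0,-3]
    - [4,-41,0,-3.5]

```text
t: 50.35
tool_pos: [0.4568, -0.2704, 0.3271]
orientation: [2.222, 2.22, 0.0]
force: [1.1, 0.5, -1.5]
opening: 0.0469
```

play_rows:
  plan:
    - [4,-41,0,0]
    - [4,-42,0,0]
    - [0,0,0,0]
    - [0,0,0,0]
    - [0,0,0,0]

```text
t: 50.85
tool_pos: [0.465, -0.3511, 0.3271]
orientation: [-2.219, -2.223, -0.0]
force: [-0.6, 0.2, -0.9]
opening: 0.0464
```

```bash
python3 w.py 21;python3 -c "
from h import *
s=read_state();r=s['orientation'];print(s['tool_pos'],s['opening'],s['force'],np.degrees(2*np.arctan2(r[1],r[0])))"
```

```text
50.9 [ 0.4650169  -0.3508247   0.32736438] [ 0.38336194 -0.35116206  0.46916464]
[ 0.4650169  -0.3508247   0.32736438] 0.04641277596371212 [ 0.00349623  0.47980785 -2.14114825] 90.13491575598678
```

View pics/w_21.png

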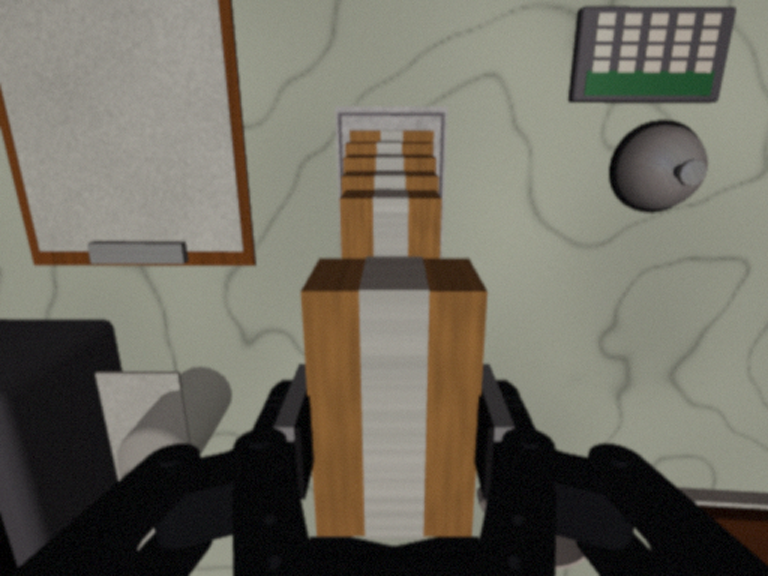

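play_rows:
  plan:
    - [1,-2,-30,0]
    - [0,0,-28,0]
    - [0,0,-15,0]
    - [0,0,-10,0]
    - [0,0,-6,0]
    - [0,0,-4,0]
    - [0,0,0,0]
    - [0,0,0,0]

```text
t: 51.7
tool_pos: [0.4662, -0.354, 0.2345]
orientation: [2.219, 2.223, -0.0]
force: [0.4, -0.3, -1.3]
opening: 0.0464
```

play_rows:
  plan:
    - [0,1,-3,0]
    - [0,0,0,0]

```text
t: 51.9
tool_pos: [0.4661, -0.3528, 0.2308]
orientation: [2.22, 2.223, 0.0]
force: [0.0, 0.5, -1.1]
opening: 0.0471
```

play_rows:
  plan:
    - [0,0,-1.3,0]
    - [0,0,0,0]

```text
t: 52.1
tool_pos: [0.4661, -0.353, 0.2299]
orientation: [2.219, 2.223, -0.0]
force: [-0.2, -0.2, 1.5]
opening: 0.0465
```

play_rows:
  plan:
    - [0,0,0,0]
    - [0,0,0,0]
    - [0,0,0,0]
  claw: 1

```text
t: 52.4
tool_pos: [0.4661, -0.3529, 0.2295]
orientation: [-2.22, -2.223, -0.0]
force: [-0.1, -0.5, -0.5]
opening: 0.0847
```

play_rows:
  plan:
    - [0,0,15,0]
    - [0,0,40,0]
    - [-10,0,50,0]
    - [-10,0,20,0]
    - [-10,0,0,0]
    - [0,0,0,0]
    - [0,0,0,0]

```text
t: 53.1
tool_pos: [0.436, -0.3527, 0.3524]
orientation: [-2.219, -2.221, -0.0]
force: [-0.4, -0.4, 0.2]
opening: 0.0854
```

```bash
python3 w.py 22
python3 - <<'E'
from h import *
c=cam("scene");cv2.imwrite("pics/s22.png",cv2.resize(c["im"],(768,576)))
c=cam("side");cv2.imwrite("pics/d22.png",cv2.resize(c["im"],(768,576)))
E
```

```text
53.15 [ 0.43618996 -0.3526815   0.35221599] [ 0.35459449 -0.35287618  0.4945465 ]
```

View pics/w_22.png

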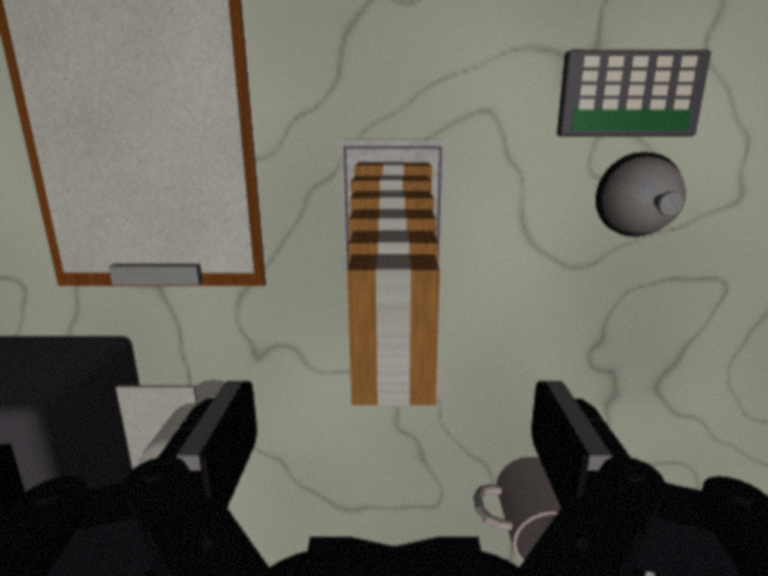

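View pics/s22.png

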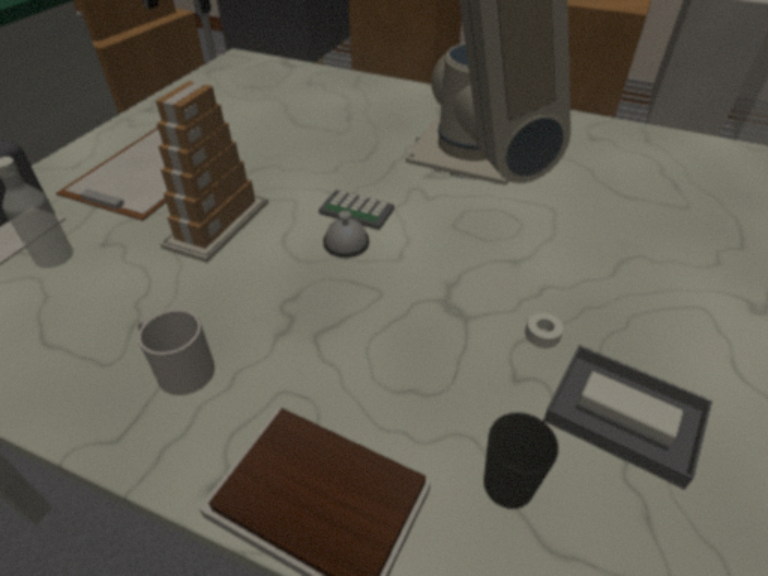

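View pics/d22.png

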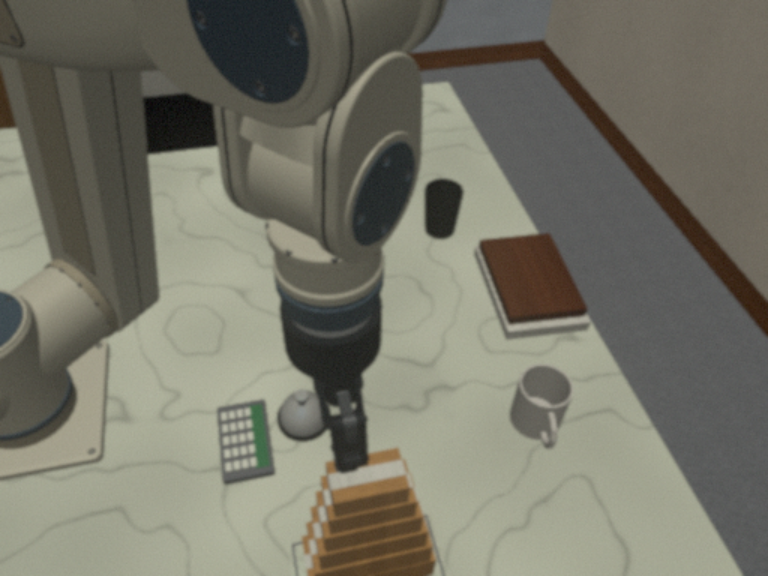

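Run:
```python
from f3 import *
c=pickle.load(open("w_22.pkl","rb"))
print(unproj(c,px([(669,203)],1.5,(0,0)),.065))
print(rectfit(c,px([(347,268),(438,268),(435,405),(350,405)],1.5,(0,0)),(80,48),.255,[.467,-.353,0]))
c=pickle.load(open("w_20.pkl","rb")); print(unproj(c,px([(194,196)],1.5,(0,0)),.065))
c=pickle.load(open("w_5.pkl","rb")); print(unproj(c,px([(482,60)],1.5,(0,0)),.065))
```

```text
[[ 0.4183397  -0.10817092  0.065     ]]
(array([ 0.4639, -0.3529,  0.    ]), array([-0.7,  0.4,  0.7,  0.4, -0.1, -0.5,  0.1, -0.5]))
[[ 0.41777048 -0.10477145  0.065     ]]
[[ 0.41971921 -0.10605179  0.065     ]]
```

play_rows:
  plan:
    - [-3,40,0,0]
    - [-3,40,0,0]
    - [-3,40,0,0]
    - [-3,41,0,0]
    - [-3,41,-30,0]
    - [-2,41,-40,0]
    - [0,0,-40,0]
    - [0,0,-40,0]
  claw: -1

```text
t: 54.05
tool_pos: [0.4194, -0.1143, 0.2077]
orientation: [2.216, 2.226, 0.0]
force: [0.5, -0.5, 0.5]
opening: 0.0002
```

play_rows:
  plan:
    - [0,0,-40,0]
    - [0,0,0,0]
    - [0,0,0,0]

```text
t: 54.35
tool_pos: [0.4196, -0.1157, 0.1697]
orientation: [-2.219, -2.222, 0.001]
force: [0.2, -0.3, 0.3]
opening: 0.0001
```

```bash
python3 w.py 23
```

```text
54.4 [ 0.42035299 -0.11614749  0.17069444] [ 0.33816726 -0.11582024  0.31188834]
```

View pics/w_23.png

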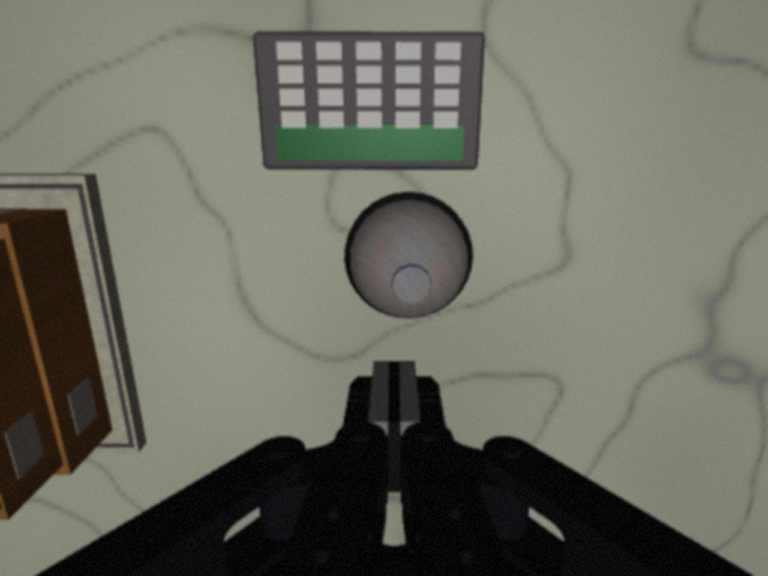

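Run:
```python
from f3 import *
c=pickle.load(open("w_23.pkl","rb"))
print(unproj(c,px([(411,284)],1.5,(0,0)),.065)); print(read_state()["tool_pos"])
```

```text
[[ 0.41812631 -0.10607655  0.065     ]]
[ 0.42035299 -0.11614749  0.17069444]
```

play_rows:
  plan:
    - [-2,9,-40,0]
    - [0,0,-35,0]
    - [0,0,-20,0]
    - [0,0,0,0]
    - [0,0,0,0]

```text
t: 54.9
tool_pos: [0.4188, -0.1075, 0.076]
orientation: [2.218, 2.221, 0.001]
force: [0.1, 0.2, -0.2]
opening: -0.0002
```

play_rows:
  plan:
    - [0,0,-3,0]
    - [0,0,-3,0]
    - [0,0,-3,0]
    - [0,0,0,0]

```text
t: 55.3
tool_pos: [0.4175, -0.1068, 0.0652]
orientation: [-2.22, -2.223, 0.0]
force: [-1.3, -0.5, -0.6]
opening: -0.0
```

play_rows:
  plan:
    - [0,0,-3,0]
    - [0,0,-2,0]
    - [0,0,0,0]

```text
t: 55.6
tool_pos: [0.4176, -0.1069, 0.0601]
orientation: [2.22, 2.223, 0.0]
force: [-0.8, -0.6, 3.5]
opening: -0.0001
```

play_rows:
  plan:
    - [0,0,-2,0]
    - [0,0,-1,0]
    - [0,0,0,0]

```text
t: 55.9
tool_pos: [0.4177, -0.1069, 0.0572]
orientation: [2.22, 2.223, 0.0]
force: [-0.8, -0.3, 4.2]
opening: -0.0002
```

play_rows:
  plan:
    - [0,0,-1,0]
    - [0,0,0,0]
    - [0,0,0,0]

```text
t: 56.2
tool_pos: [0.4177, -0.1069, 0.0569]
orientation: [2.219, 2.223, 0.0]
force: [-3.2, 1.1, 13.4]
opening: 0.0002
```

The force jump to 13 N means the plunger is at its stop. Releasing now.

play_rows:
  plan:
    - [0,0,5,0]
    - [0,0,20,0]
    - [0,0,40,0]
    - [0,0,40,0]
    - [0,20,30,0]
    - [0,20,0,0]
    - [0,0,0,0]
    - [0,0,0,0]

```text
t: 57.0
tool_pos: [0.4173, -0.0666, 0.1909]
orientation: [-2.218, -2.224, 0.001]
force: [0.0, -0.5, -1.2]
opening: 0.0002
```

```bash
python3 w.py 24
python3 - <<'E'
from h import *
c=cam("scene");cv2.imwrite("pics/s24.png",cv2.resize(c["im"],(768,576)))
c=cam("side");cv2.imwrite("pics/d24.png",cv2.resize(c["im"],(768,576)))
print(read_state()["force"],read_state()["t"])
E
```

```text
57.05 [ 0.41728751 -0.06692342  0.19067737] [ 0.33581508 -0.06675189  0.33301355]
[ 0.48589954  0.47124452 -0.54534934] 57.15
```

View pics/s24.png

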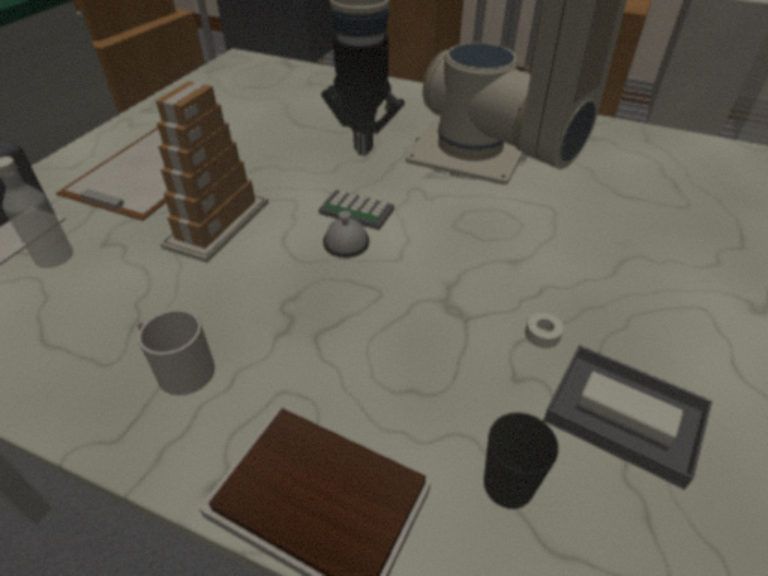

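View pics/w_24.png

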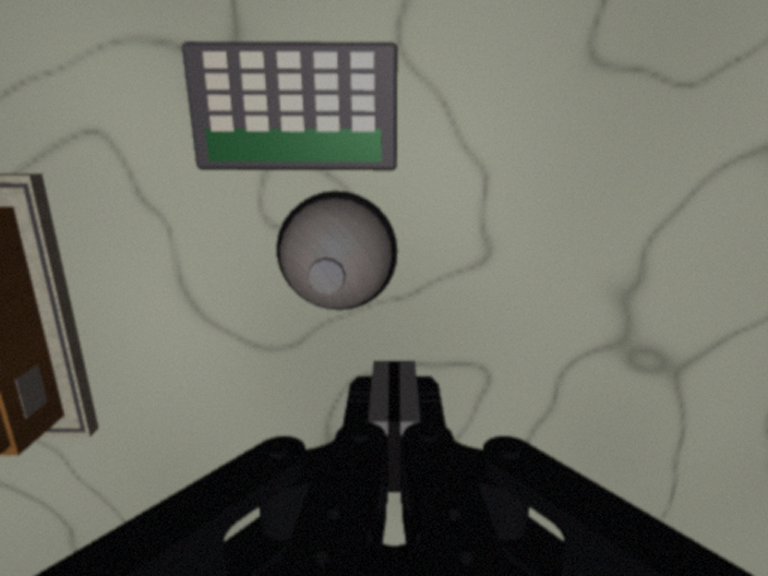

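View pics/d24.png

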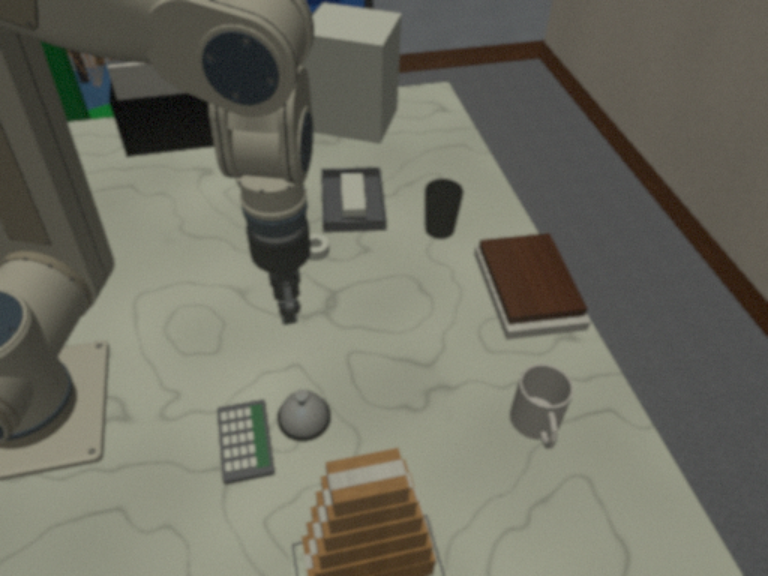

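The column (scene picture, pixels 160–265, 85–255) sits exactly where it did before the press. The eraser is still in the tray, the plunger is clear of the fingers, and the bystanders haven't moved.

Run:
```python
from f3 import *
c=pickle.load(open("w_24.pkl","rb"))
print(unproj(c,px([(326,275)],1.5,(0,0)),.065)); print(finish_job())
```

```text
[[ 0.41742027 -0.10550348  0.065     ]]
the job is handed in; nothing more can be done
None
```

I moved the eraser from the board into the tray. All six cartons were on the table, and I stacked them on the board from largest to smallest. I then pressed the bell's plunger to its stop, let it spring up, and handed the job in at about 57 s.

- **Column:** in the wrist camera, each carton's centre came out within about 3 mm of the board's centre, and its long side within about 0.3° of the board's. The column looked unchanged after the bell press.
- **Eraser:** it lies near the middle of the tray.
- **Bell:** the force on the tool rose from 4.2 N to 13.4 N with the tool 8 mm below the plunger's raised height, so it was at its stop. Afterwards the plunger head was back where it had been measured before the press.
- **Bystanders and arm:** the tape roll, mug and pen cup are where they were, and the arm ended clear of everything.

**Disagreements:**
- The scene and side cameras differed by about 3–8 mm on where objects were, so I relied on the wrist camera.
- The board's frame line measured 190 × 95 mm instead of 200 × 100 mm in the wrist and scene cameras, most likely because the line is set in from the edge. Its centre agreed to about 4 mm in every view.
- The automatic outline fit went wrong for cartons 2 and 3 once they were on the stack, because it merged them with the cartons below. I measured them, and cartons 4 to 6 above them, from their top corners instead.

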